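# Square a coated glass plate into the corner of a drying tray

## Robot

A 6-joint arm with a two-finger parallel gripper is mounted at the origin on the work surface. World frame = base frame: x ahead of the robot, y to its left, z up, the work surface at z = 0. Lengths are in mm, angles in degrees, forces in N, time in s.
With the tool pointing down it reaches from about 300 to 850 mm from the base axis. Payload 4.2 kg.
Tool frame: the origin (TCP) lies at the very end of the fingers, on their centre line; the grasp point (between the pads) lies 19 mm behind it; z points along the fingers, y is the direction in which the jaws open and shut (so a half turn about z gives the same grasp; the last joint's range is limited). The gripper opens to 91 mm and grips with 3 to 60 N. Pads are 32 mm wide; open, the fingers measure 118 mm over their backs; the gripper's body (76 mm by 178 mm) begins 60 mm behind the grasp point.
Start: joints at [-67.208, 18.312, 89.639, -0, 72.044, -1.146], TCP at [233.312, -525.556, 213.976] pointing down, gripper open.
Joint ranges: [-177.97, 177.97], [-48.28, 115.42], [12.27, 149.76], [-77.06, 257.06], [2.81, 150.46], [-146.56, 146.56]. Speed limits (degrees/s): [147.25, 147.25, 180, 180, 180, 180].

## Interface

Orientations are given as [roll, pitch, yaw] about the fixed x, y, z axes, in that order (R = Rz(yaw) Ry(pitch) Rx(roll)).
In Python, from workcell import telemetry, grab_frame, job gives the robot as it stands.
- The arm moves only by the tool drive_tool, never from a script. Its argument "moves" is a list of rows, each an object of numbers: "claw": the closure, from -1 (fully open) to 1 (shut); "dx", "dy", "dz": the shift along the tool's x, y, z in units of 20 mm (1.0 is 20 mm); "yaw": the turn about the tool's z in units of 0.15 rad (1.0 is 0.15 rad). In form: [{"claw": .., "dx": .., "dy": .., "dz": .., "yaw": ..}, ...]. A call has 1 to 5 rows; each row shifts and turns the pose as measured when the row begins, along the tool's axes as they then stand; what a row does not reach is not made up. A row lasts 1/8 s, in which the tool goes at most 62.5 mm and 10.7 degrees, less where a joint would pass 70% of its speed; a pose out of reach is approached as far as the arm can. A call with a number of a shift or a turn outside -1 to 1 is refused whole. A call with a gripper value outside its range is refused whole. The fingers move at their own pace and stop on an object; "grip_force" is the grip in N (left out, the last holds). Time passes only in rows, so rows that do not move let the fingers close. It gives the time, the measured TCP pose, the force and the opening at its end, in the units of the state.
- telemetry.state(): the state, without advancing time (a new reading comes with each control period).
- grab_frame(name): name is "scene" or "top" or "wrist"; returns a dict with "color" (420x560x3 uint8, blue, green, red), "vertical_fov" (degrees; the focal length in pixels is half the picture's height over the tangent of half this angle, whatever the lens; pixels are square), "cx", "cy" (the principal point, pixels), "pose" (4x4, takes a point from camera to world coordinates). Camera axes: x right, y down, z forward; pixel columns grow to the right and rows downward; lengths in mm; the calibration is good to about 2 mm. A picture is of the moment at which its call begins. There is no depth.
- job.job_done(): hands the job in, once; it reports no verdict.
The state is a dict: "time_s": time; "qpos": joint angles; "qvel": joint speeds; "effort": joint torques, N m; "ee_pos": TCP position; "ee_rot": TCP orientation; "force": force on the tool from outside, world axes, zero at the start; "torque": the same for the moment, N m; "gripper_width": finger opening in mm.
Only numpy, scipy, OpenCV 4.12 (cv2) and the standard library are available. Lean on these libraries where they do the work, as an engineer would, in place of code of your own. Each camera call takes 0.05 s, during which the arm holds its last target.

## Task

Lower the tray's front flap all the way, and with it down use the pusher, never the gripper itself, to nudge the glass plate along the tray floor until it lies flush against both ledges of the square corner. Finish with the pusher standing upright on its rubber mat again, the plate still in the corner and the flap pushed fully up. Do not shift or tip the flask, the bottle or the measuring cylinder.

Things in the scene. Friction and masses are not known exactly. Their poses are not given: they have to be found in the camera images.
- tray: Fixed grey drying tray, 200 (x) by 280 mm (y), floor 12 mm above the bench, turned up to 17 degrees. Origin: centre of its underside; +x to the back, away from the robot, +y left. Two ledges 16 mm above the floor make a square corner: back (inner face at x = +85 mm) and right (inner face at y = -125 mm). Left side open; flap in front. The squared-up plate's centre is at x = +45, y = -75 mm.
- corner (a point): Inner corner of the two ledges, at the tray floor (tray x = +85, y = -125, z = +12 mm), axes as the tray's.
- flap_hinge (a point): Middle of the flap's hinge line, which runs along the tray's y, at the tray's front edge (tray x = -108, z = +10 mm).
- flap (a joint): Angle of the front flap, hinged at its bottom edge: 0 = upright, shut (stop); grows as the top comes down towards the robot, to the stop at 1.0 rad, its top then 38 to 49 mm above the bench. Starts at 0 to 0.25. Stiff hinge: stays where left, 2 to 4 N at the top, along its arc, moves it. Panel 8 mm thick, 260 mm wide, 62 mm tall, top rim 14 mm thick, 10 mm high.
- flap_edge (a point): Middle of the top edge of the flap, on its rim; moves with the flap.
- plate: Loose glass plate with a white coating on top, 80 mm (its x) by 100 mm (its y), 8 mm thick, about 160 g. It lies on the tray floor some 14 to 42 mm short of each ledge and turned by up to 14 degrees from the tray's axes. Origin: centre of its underside; z up.
- pusher: Plate pusher that stands upright on its mat: a grey plastic foot block 24 mm (its x) by 60 mm (its y) and 24 mm high, and above it, centred, a square upright wooden grip 24 by 24 mm, from 24 to 110 mm above the underside; about 160 g. Its vertical foot faces do the pushing. Origin: centre of the foot's underside; z up.
- mat: Fixed square black rubber mat on the bench, 110 by 110 by 4 mm, left or right of the tray; the pusher stands on it. Origin: centre of its underside.
- flask: Loose conical flask with cork stopper standing on the tray floor left of the plate: base diameter 60 mm, 95 mm tall, neck about 26 mm; leave alone. Origin: centre of its underside.
- reagent_bottle: Loose amber bottle, diameter 68 mm, 150 mm tall, standing on the bench on the other side of the tray from the mat; leave alone. Origin: centre of its underside.
- cylinder: Loose glass measuring cylinder, foot diameter 72 mm, tube diameter 38 mm, 175 mm tall, standing on the bench; leave alone. Origin: centre of its underside.
Not all that is in view belongs to the job. Of the things that look like the plate, the smallest one is meant.

How it is judged (in metres and radians):
On the way, in this order (a step that is already met when the one before it is completed fails the run):
1. the flap is lowered (beyond 0.85 rad) (value of joint flap above 0.85 rad), for 0.2 s.
2. with the flap down, the plate lies flush against both ledges (value of joint flap above 0.7 rad and x of plate in the frame of tray above 0.0425 m and y of plate in the frame of tray below -0.0725 m and angle between the x axis of plate and the x axis of tray, either way round below 0.03 rad), for 0.2 s.
At the end, for the whole second after the job is handed in: The plate lies flat on the tray floor, at rest, its centre within 2.5 mm of the squared-up place along both tray axes and its edges within 0.03 rad of the ledges; the pusher stands upright on its mat, at rest, its centre within 40 mm of the mat's; the flap is up to within 0.08 rad of shut (x of plate in the frame of tray between 0.0425 and 0.048 m and y of plate in the frame of tray between -0.078 and -0.0725 m and angle between the x axis of plate and the x axis of tray, either way round below 0.03 rad and z of plate in the frame of tray below 0.0145 m and angle between plate's own z axis and vertical below 0.03 rad and linear speed of each of plate, pusher below 0.01 m/s and horizontal distance between pusher and mat below 0.04 m and height (world z) of pusher below 0.008 m and angle between pusher's own z axis and vertical below 0.06 rad and value of joint flap below 0.08 rad); the robot touches nothing.
It fails at once if the gripper or arm touches the plate (contact force between any of the fingers, the arm and plate above 0.3 N).
It fails at once if the flask is shifted by more than 15 mm or tipped (distance of flask from where it was at the start of the episode above 0.015 m or angle between flask's own z axis and vertical above 0.3 rad).
It fails at once if the bottle is shifted by more than 15 mm or tipped (distance of reagent_bottle from where it was at the start of the episode above 0.015 m or angle between reagent_bottle's own z axis and vertical above 0.3 rad).
It fails at once if the measuring cylinder is shifted by more than 15 mm or tipped (distance of cylinder from where it was at the start of the episode above 0.015 m or angle between cylinder's own z axis and vertical above 0.3 rad).
It also fails if it takes over 72 s, if anything falls off the work surface, if the arm or the gripper's body presses on something with over 40 N, if the wrist force passes 120 N, or if a joint passes its speed limit or range.

## Working session

There is one attempt and no reset: what is moved stays moved. The work goes in short steps, Python scripts to look and compute and a tool call to move; the robot and the scene stay as the last step left them, time stands still between calls to the robot, and variables do not carry over. Pictures are saved under pics/ and viewed, and the job is handed in when it is done.

Besides the shell and the picture viewer there is one more tool, called after "Call:" by a JSON object that holds its "method" and its "body", one argument or row to a line. drive_tool: Moves the arm, as the interface text tells. Its arguments: {"type":"object","properties":{"moves":{"type":"array"},"grip_force":{"type":"number"}},"required":["moves"]}

```bash
ls; mkdir -p pics; cat > h.py <<'E'
import numpy as np, cv2
from workcell import telemetry, grab_frame, job
def K(f):
    fl=f["color"].shape[0]/2/np.tan(np.radians(f["vertical_fov"])/2); return fl,f["cx"],f["cy"]
def ray(f,u,v):
    fl,cx,cy=K(f); P=np.array(f["pose"]); d=P[:3,:3]@np.array([(u-cx)/fl,(v-cy)/fl,1.]); return P[:3,3],d
def onz(f,u,v,z):
    o,d=ray(f,u,v); return o+d*(z-o[2])/d[2]
def proj(f,p):
    fl,cx,cy=K(f); P=np.array(f["pose"]); c=P[:3,:3].T@(np.array(p,float)-P[:3,3]); return c[0]/c[2]*fl+cx,c[1]/c[2]*fl+cy
def save(f,n): cv2.imwrite("pics/"+n+".png",f["color"])
E
python3 - <<'E'
from h import *
import pickle
d={}
for n in ["scene","top","wrist"]:
    f=grab_frame(n); save(f,n+"0"); d[n]=f; print(n,f["vertical_fov"],f["cx"],f["cy"],np.round(f["pose"],2).tolist())
pickle.dump(d,open("f0.pkl","wb"))
print(telemetry.state())
E
```

```text
pics
scene 49.673247133766 282.16310207582455 205.88042088752573 [[0.58, 0.48, -0.66, 1333.92], [0.82, -0.34, 0.46, -586.94], [-0.0, -0.81, -0.59, 839.46], [0.0, 0.0, 0.0, 1.0]]
top 51.086527381810484 282.2183048844785 209.09007203312052 [[0.01, -1.0, 0.04, 438.08], [-1.0, -0.01, 0.0, 3.95], [0.0, -0.04, -1.0, 1179.0], [0.0, 0.0, 0.0, 1.0]]
wrist 71.78528282315153 278.36460381576455 203.46590206559716 [[0.41, -0.87, -0.26, 308.09], [-0.91, -0.39, -0.12, -490.2], [-0.0, 0.29, -0.96, 384.3], [0.0, 0.0, 0.0, 1.0]]
{'time_s': 0.15, 'qpos': array([-6.72106216e+01,  1.83443237e+01,  8.96883110e+01,  2.90124407e-04,
        7.20437373e+01, -1.14556273e+00]), 'qvel': array([ 0.02476299, -0.04446631, -0.18558372,  0.02066759, -0.00366943,
       -0.1506675 ]), 'effort': array([ 2.57148276e-04, -4.12774730e+01, -2.32154578e+01,  7.27041112e-02,
        4.33352357e-02, -7.89334831e-05]), 'ee_pos': array([ 233.1426172 , -525.218817  ,  213.31623657]), 'ee_rot': array([-1.79923649e+02, -1.80268547e-03,  2.39348503e+01]), 'force': array([ 0.91734008, -0.57574016,  0.07033839]), 'torque': array([-0.01722908, -0.00890447, -0.00978138]), 'gripper_width': 91.30504860805013}
```

View pics/scene0.png

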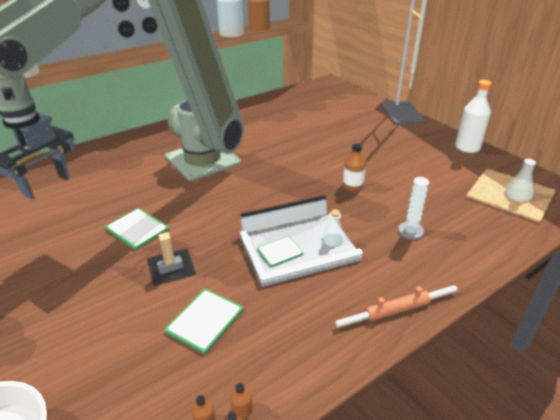

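View pics/top0.png

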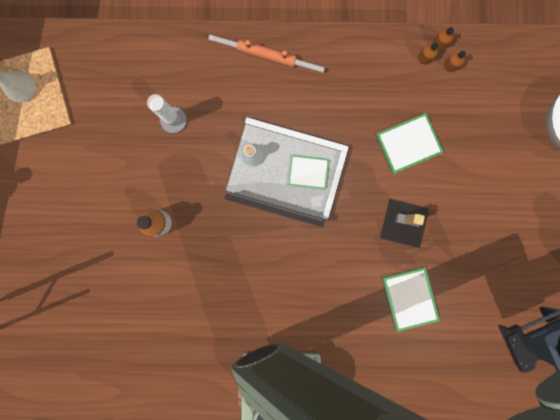

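View pics/wrist0.png

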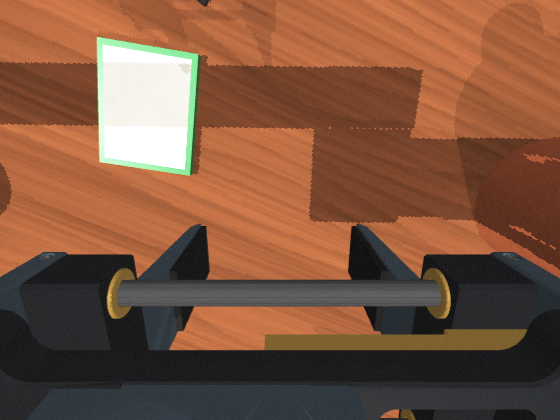

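Top view: tray around (288,170), its plate at (309,172), flask (250,150), mat at (405,223), flap along the tray's lower edge. Next, enlarged crops.

```bash
python3 - <<'E'
from h import *
import pickle
d=pickle.load(open("f0.pkl","rb"))
def crop(n,x0,y0,w,h,s,o):
    c=d[n]["color"][y0:y0+h,x0:x0+w]; cv2.imwrite("pics/"+o+".png",cv2.resize(c,None,fx=s,fy=s,interpolation=cv2.INTER_CUBIC))
crop("top",215,105,145,125,5,"ct"); crop("top",370,190,70,65,8,"cm"); crop("scene",140,190,230,110,3.4,"cs")
E
```

```text
(no output)
```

View pics/ct.png

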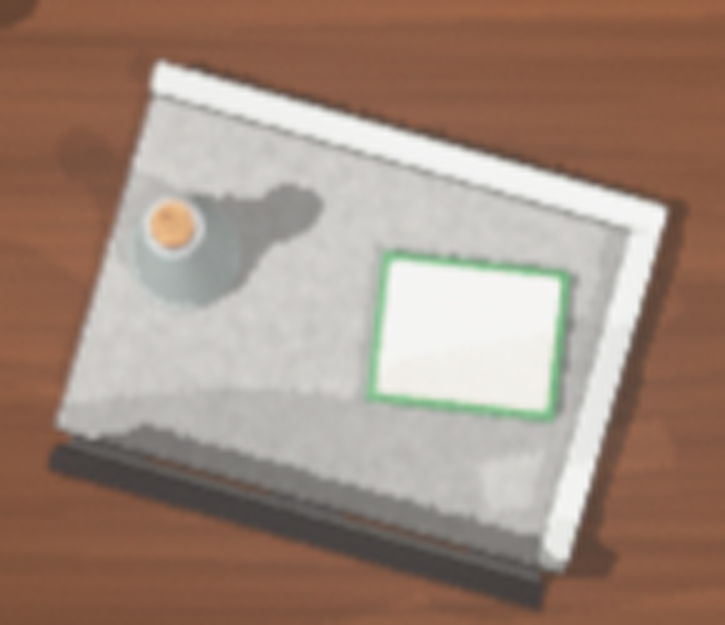

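View pics/cm.png

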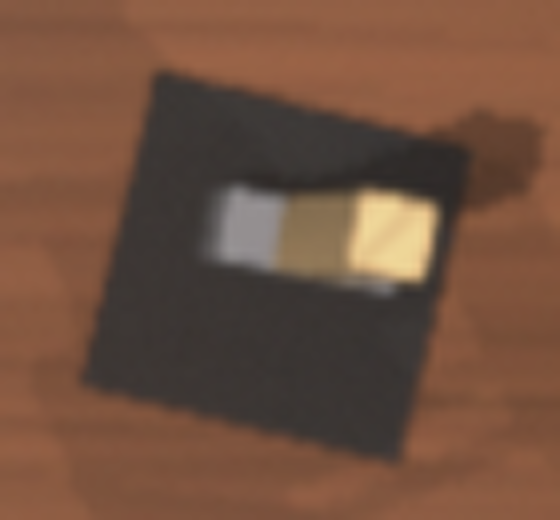

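View pics/cs.png

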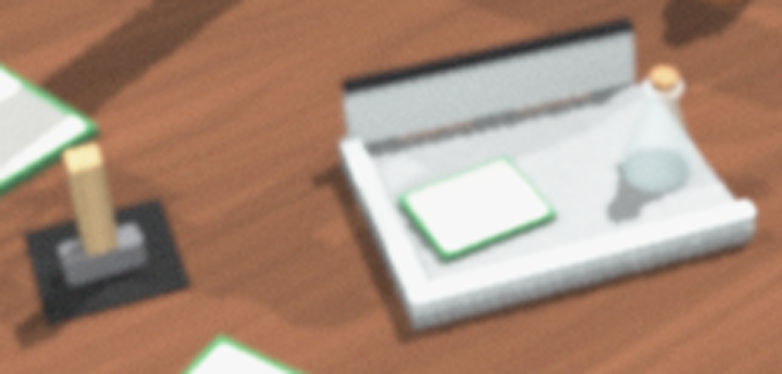

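```bash
cat > loc.py <<'E'
from h import *
def plate(f, box, z=20):
    x0,y0,x1,y1=box; c=f["color"][y0:y1,x0:x1]
    c=cv2.resize(c,None,fx=5,fy=5,interpolation=cv2.INTER_CUBIC)
    hsv=cv2.cvtColor(c,cv2.COLOR_BGR2HSV)
    g=cv2.inRange(hsv,(45,70,40),(85,255,255))
    g=cv2.morphologyEx(g,cv2.MORPH_CLOSE,np.ones((9,9)))
    cs,_=cv2.findContours(g,cv2.RETR_EXTERNAL,cv2.CHAIN_APPROX_NONE)
    k=max(cs,key=cv2.contourArea)
    P=np.array([onz(f,(u+.5)/5-.5+x0,(v+.5)/5-.5+y0,z)[:2] for u,v in k[:,0]],np.float32)
    return cv2.minAreaRect(P)
E
python3 - <<'E'
from loc import *
import pickle
d=pickle.load(open("f0.pkl","rb")); t=d["top"]; s=d["scene"]
def px(u,v,x0,y0,sc): return (u+.5)/sc-.5+x0,(v+.5)/sc-.5+y0
T={}
for n,u,v,z in [("BLo",160,60,28),("BRo",668,206,28),("FRo",566,574,28),("BLi",150,94,28),("BRi",632,232,28),("FRi",540,560,28)]:
    T[n]=onz(t,*px(u,v,215,105,5),z); print(n,T[n].round(1))
L=lambda a,b:(np.linalg.norm(T[a]-T[b]).round(1), np.degrees(np.arctan2(*(T[a]-T[b])[1::-1])).round(2))
print("back out len",L("BLo","BRo"),"back in",L("BLi","BRi"),"right out",L("BRo","FRo"),"right in",L("BRi","FRi"))
print("plate top",plate(t,(280,145,340,200)))
print("plate scene",plate(s,(250,230,312,270)))
for u,v in [(158,72),(468,150),(402,462),(84,382)]: print("mat",onz(t,*px(u,v,370,190,8),4).round(1))
for u,v in [(358,190),(441,205),(427,284),(348,274)]: print("griptop",onz(t,*px(u,v,370,190,8),114).round(1))
for u,v in [(216,185),(206,258)]: print("foot",onz(t,*px(u,v,370,190,8),28).round(1))
print("foot front right",onz(t,*px(395,294,370,190,8),28).round(1))
for n,u,v in [("L",55,448),("R",545,590),("L2",62,462),("R2",543,608)]: print("flap rim",n,onz(t,*px(u,v,215,105,5),72).round(1))
for u,v in [(65,148),(84,145),(102,149),(84,166)]: print("grip scene",onz(s,*px(u,v,140,190,3.4),114).round(1))
print("flap scene rim tops", [onz(s,*px(u,v,140,190,3.4),72).round(1).tolist() for u,v in [(344,84),(628,22)]])
print("flask base", onz(t,*px(188,262,215,105,5),12), "cork",onz(t,*px(174,225,215,105,5),107))
E
```

```text
BLo [724.2 100.9  28. ]
BRo [ 649.7 -168.    28. ]
FRo [ 455.1 -115.7   28. ]
BLi [706.  105.9  28. ]
BRi [ 635.7 -149.1   28. ]
FRi [ 462.3 -102.    28. ]
back out len (np.float64(279.0), np.float64(74.51)) back in (np.float64(264.5), np.float64(74.58)) right out (np.float64(201.4), np.float64(-15.04)) right in (np.float64(179.6), np.float64(-15.19))
plate top ((572.9345703125, -108.20955657958984), (26.32291030883789, 80.93859100341797), 67.0801773071289)
plate scene ((606.4468994140625, -86.90161895751953), (120.45127868652344, 62.63037872314453), 46.6036491394043)
mat [ 513.2 -282.5    4. ]
mat [ 488.2 -386.3    4. ]
mat [ 383.9 -364.2    4. ]
mat [ 409.3 -258.1    4. ]
griptop [ 471.  -316.4  114. ]
griptop [ 466.8 -341.6  114. ]
griptop [ 442.8 -337.3  114. ]
griptop [ 445.5 -313.4  114. ]
foot [ 474.8 -295.8   28. ]
foot [ 450.8 -292.5   28. ]
foot front right [ 439.8 -354.4   28. ]
flap rim L [515.1 147.3  72. ]
flap rim R [ 446.3 -100.6   72. ]
flap rim L2 [508.1 143.7  72. ]
flap rim R2 [437.2 -99.7  72. ]
grip scene [ 441.8 -334.8  114. ]
grip scene [ 446.8 -322.   114. ]
grip scene [ 458.8 -313.1  114. ]
grip scene [ 469.1 -331.7  114. ]
flap scene rim tops [[446.3, -101.2, 72.0], [513.6, 144.5, 72.0]]
flask base [619.58956621  85.70292193  12.        ] cork [622.98160438  86.1722282  107.        ]
```

Call:
{"method": "drive_tool", "body": {
  "moves": [
    {"claw":1,"dx":0,"dy":0,"dz":0,"yaw":-1},
    {"claw":1,"dx":0,"dy":0,"dz":0,"yaw":-1},
    {"claw":1,"dx":0,"dy":0,"dz":0,"yaw":-1},
    {"claw":1,"dx":0,"dy":0,"dz":0,"yaw":-1},
    {"claw":1,"dx":0,"dy":0,"dz":0,"yaw":-1}
  ],
  "grip_force": 20
}}

```text
time_s: 0.78
ee_pos: [232.7, -524.1, 211.4]
ee_rot: [-179.8, -0.2, 68.3]
force: [0.4, 0.6, -0.4]
gripper_width: 44.0
```

```bash
cat >> loc.py <<'E'
def plate(f, box, z=20):
    x0,y0,x1,y1=box; c=f["color"][y0:y1,x0:x1]
    c=cv2.resize(c,None,fx=5,fy=5,interpolation=cv2.INTER_CUBIC)
    hsv=cv2.cvtColor(c,cv2.COLOR_BGR2HSV)
    g=cv2.inRange(hsv,(45,50,40),(85,255,255))
    n,lab,st,_=cv2.connectedComponentsWithStats(g)
    pts=np.argwhere(g>0)[:,::-1]
    P=np.array([onz(f,(u+.5)/5-.5+x0,(v+.5)/5-.5+y0,z)[:2] for u,v in pts],np.float32)
    r=cv2.minAreaRect(P); c=np.array(r[0]); a=r[2]
    return c,r[1],a, totray(c), ((a-YAW+45)%90)-45
YAW=-15.3; O=np.array([589.8,-7.1])
c_,s_=np.cos(np.radians(YAW)),np.sin(np.radians(YAW)); R2=np.array([[c_,-s_],[s_,c_]])
def totray(p): return R2.T@(np.array(p)[:2]-O)
def toworld(p): return O+R2@np.array(p)
def delta(target, z=None, yaw=None):
    "remaining move in tool units (20mm, .15rad)"
    s=telemetry.state(); ps=s["ee_rot"][2]; p=np.array(s["ee_pos"]); a=np.radians(ps)
    d=np.array(target)-p[:2]
    dx=d@[np.cos(a),np.sin(a)]; dy=d@[np.sin(a),-np.cos(a)]
    print("t",round(s["time_s"],2),"tcp",p.round(1),"rot",np.round(s["ee_rot"],2),"tray",totray(p).round(1),"F",np.round(s["force"],1),"w",round(s["gripper_width"],1),"q",np.round(s["qpos"],0))
    print("units dx %.2f dy %.2f"%(dx/20,dy/20), "dz %.2f"%((p[2]-z)/20) if z is not None else "", "yaw %.2f"%(-(np.radians(((yaw-ps+180)%360)-180))/.15) if yaw is not None else "")
E
python3 - <<'E'
from loc import *
import pickle
d=pickle.load(open("f0.pkl","rb")); t=d["top"]; s=d["scene"]
print(plate(t,(280,145,340,200))); print(plate(s,(250,230,312,270)))
delta(toworld((-85,0)),150,74.7)
E
```

```text
(array([580.9352417 , -63.90493393]), (100.56824493408203, 80.21629333496094), 84.04247283935547, array([  6.43872279, -57.13079124]), 9.34247283935548)
(array([605.42712402, -86.36110687]), (124.0530014038086, 67.80007934570312), 46.2349739074707, array([ 35.98812842, -72.32831175]), -28.4650260925293)
t 0.78 tcp [ 232.7 -524.1  211.4] rot [-179.78   -0.23   68.31] tray [-208.  -592.9] F [ 0.4  0.6 -0.4] w 44.0 q [-67.  18.  90.   0.  72. -46.]
units dx 30.15 dy 2.81 dz 3.07 yaw -0.74
```

Call:
{"method": "drive_tool", "body": {
  "moves": [
    {"claw":1,"dx":1,"dy":0.1,"dz":0,"yaw":-0.74},
    {"claw":1,"dx":1,"dy":0,"dz":0,"yaw":0},
    {"claw":1,"dx":1,"dy":0,"dz":0,"yaw":0},
    {"claw":1,"dx":1,"dy":0,"dz":0,"yaw":0},
    {"claw":1,"dx":1,"dy":0,"dz":0,"yaw":0}
  ]
}}

```text
time_s: 1.4
ee_pos: [263.5, -424.4, 210.7]
ee_rot: [-179.7, -0.3, 74.6]
force: [0.9, -0.2, 0.1]
gripper_width: 0.3
```

Call:
{"method": "drive_tool", "body": {
  "moves": [
    {"claw":1,"dx":1,"dy":0.1,"dz":0,"yaw":0},
    {"claw":1,"dx":1,"dy":0,"dz":0,"yaw":0},
    {"claw":1,"dx":1,"dy":0,"dz":0,"yaw":0},
    {"claw":1,"dx":1,"dy":0,"dz":0,"yaw":0},
    {"claw":1,"dx":1,"dy":0,"dz":0,"yaw":0}
  ]
}}

```text
time_s: 2.02
ee_pos: [294.0, -321.5, 211.7]
ee_rot: [-179.8, -0.3, 74.6]
force: [0.5, 0.2, 0.2]
gripper_width: 0.3
```

```bash
python3 -c "
from loc import *
delta(toworld((-85,0)),150,74.7)"
```

```text
t 2.02 tcp [ 294.  -321.5  211.7] rot [-179.79   -0.3    74.57] tray [-202.3 -381.3] F [0.5 0.2 0.2] w 0.3 q [-49.   6. 106.   0.  68. -34.]
units dx 19.08 dy 5.82 dz 3.08 yaw -0.02
```

Call:
{"method": "drive_tool", "body": {
  "moves": [
    {"claw":1,"dx":1,"dy":0.3,"dz":0,"yaw":0},
    {"claw":1,"dx":1,"dy":0.3,"dz":0,"yaw":0},
    {"claw":1,"dx":1,"dy":0.3,"dz":0,"yaw":0},
    {"claw":1,"dx":1,"dy":0.3,"dz":0,"yaw":0},
    {"claw":1,"dx":1,"dy":0.3,"dz":0,"yaw":0}
  ]
}}

```text
time_s: 2.65
ee_pos: [351.2, -226.4, 212.4]
ee_rot: [-179.8, -0.3, 74.5]
force: [0.8, 0.5, -0.7]
gripper_width: 0.3
```

Call:
{"method": "drive_tool", "body": {
  "moves": [
    {"claw":1,"dx":1,"dy":0.3,"dz":0,"yaw":0},
    {"claw":1,"dx":1,"dy":0.3,"dz":0,"yaw":0},
    {"claw":1,"dx":1,"dy":0.3,"dz":0,"yaw":0},
    {"claw":1,"dx":1,"dy":0.3,"dz":0,"yaw":0},
    {"claw":1,"dx":1,"dy":0.3,"dz":0,"yaw":0}
  ]
}}

```text
time_s: 3.28
ee_pos: [407.9, -131.3, 213.0]
ee_rot: [-179.9, -0.3, 74.6]
force: [1.2, 0.6, 0.7]
gripper_width: 0.6
```

Call:
{"method": "drive_tool", "body": {
  "moves": [
    {"claw":1,"dx":1,"dy":0.3,"dz":0.5,"yaw":0},
    {"claw":1,"dx":1,"dy":0.3,"dz":0.5,"yaw":0},
    {"claw":1,"dx":1,"dy":0.3,"dz":0.5,"yaw":0},
    {"claw":1,"dx":1,"dy":0.3,"dz":0.5,"yaw":0},
    {"claw":1,"dx":1,"dy":0.3,"dz":0.5,"yaw":0}
  ]
}}

```text
time_s: 3.9
ee_pos: [464.6, -36.2, 163.1]
ee_rot: [179.9, -0.3, 74.6]
force: [0.9, -0.1, -0.3]
gripper_width: 0.5
```

```bash
python3 -c "
from loc import *
delta(toworld((-85,0)),55,74.7)"
```

```text
t 3.9 tcp [464.6 -36.2 163.1] rot [179.92  -0.26  74.62] tray [-113.1  -61.1] F [ 0.9 -0.1 -0.3] w 0.5 q [ -6.  11. 108.   0.  61.   9.]
units dx 3.06 dy 1.40 dz 5.41 yaw -0.01
```

Call:
{"method": "drive_tool", "body": {
  "moves": [
    {"claw":1,"dx":1,"dy":0.45,"dz":0.6,"yaw":0},
    {"claw":1,"dx":1,"dy":0.45,"dz":0.6,"yaw":0},
    {"claw":1,"dx":1,"dy":0.5,"dz":0.6,"yaw":0},
    {"claw":1,"dx":0,"dy":0,"dz":1,"yaw":0},
    {"claw":1,"dx":0,"dy":0,"dz":0,"yaw":0}
  ]
}}

```text
time_s: 4.53
ee_pos: [508.9, 20.9, 105.1]
ee_rot: [179.9, -0.3, 74.8]
force: [0.0, 0.2, 0.3]
gripper_width: 0.5
```

```bash
python3 -c "
from loc import *
delta(toworld((-85,0)),55,74.7)
f=grab_frame('scene');save(f,'s1')
c=f['color'][150:290,200:380];cv2.imwrite('pics/s1c.png',cv2.resize(c,None,fx=4,fy=4))"
```

```text
t 4.53 tcp [508.9  20.9 105.1] rot [179.93  -0.26  74.78] tray [-85.4   5.6] F [0.  0.2 0.3] w 0.5 q [  1.  18. 107.   0.  54.  16.]
units dx -0.28 dy 0.02 dz 2.50 yaw 0.01
```

View pics/s1c.png

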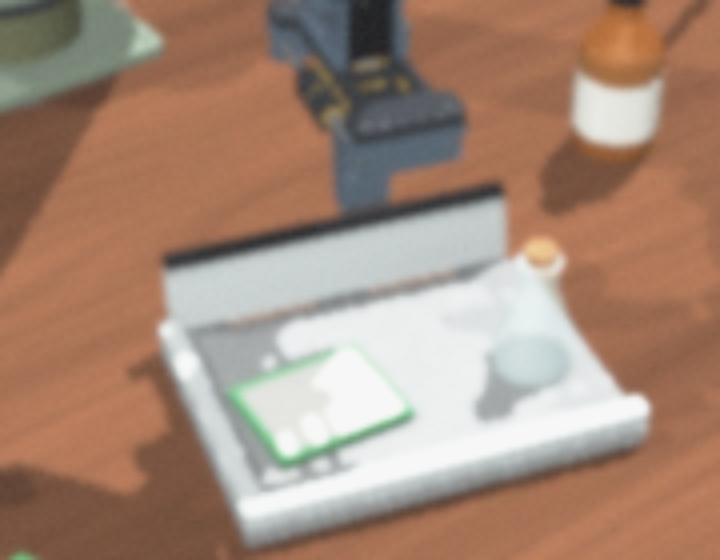

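```bash
python3 -c "
from loc import *
f=grab_frame('top')
cv2.imwrite('pics/t1c.png',cv2.resize(f['color'][105:230,215:360],None,fx=5,fy=5))
f=grab_frame('scene')
s=telemetry.state()['ee_pos']
for p in [s, [*toworld((-98,5)),105],[*toworld((-71,5)),105],[*toworld((-105,5)),72]]:
  u=np.array(proj(f,p)); print(((u-[200,150])*4).round(0))"
```

```text
[359. 201.]
[351. 192.]
[365. 214.]
[347. 225.]
```

View pics/t1c.png

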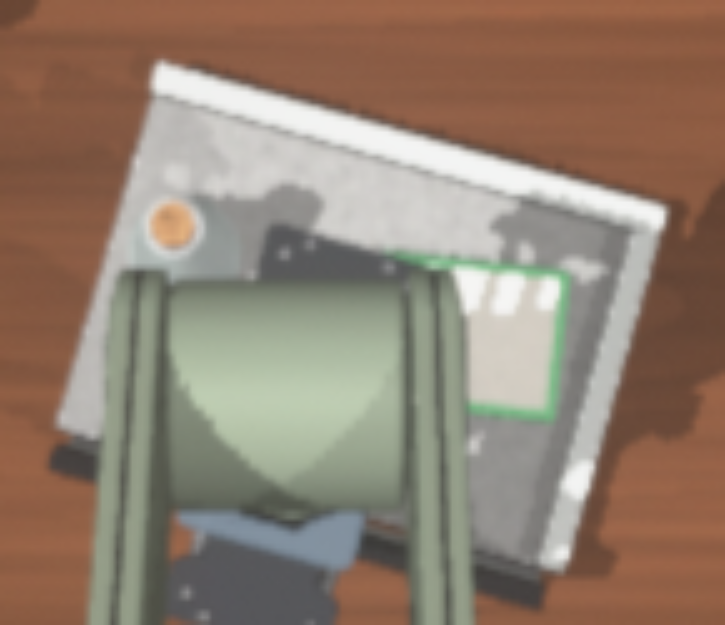

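Call:
{"method": "drive_tool", "body": {
  "moves": [
    {"claw":1,"dx":0,"dy":0,"dz":1,"yaw":0},
    {"claw":1,"dx":0,"dy":0,"dz":1,"yaw":0},
    {"claw":1,"dx":0,"dy":0,"dz":0.5,"yaw":0},
    {"claw":1,"dx":0,"dy":-0.5,"dz":0,"yaw":0},
    {"claw":1,"dx":0,"dy":-0.5,"dz":0,"yaw":0}
  ]
}}

```text
time_s: 5.3
ee_pos: [494.5, 25.3, 60.3]
ee_rot: [179.1, -0.5, 74.6]
force: [2.3, -0.8, -0.4]
gripper_width: 0.6
```

Call:
{"method": "drive_tool", "body": {
  "moves": [
    {"claw":1,"dx":0,"dy":-0.5,"dz":0,"yaw":0},
    {"claw":1,"dx":0,"dy":-0.5,"dz":0,"yaw":0},
    {"claw":1,"dx":0,"dy":-0.5,"dz":0.1,"yaw":0},
    {"claw":1,"dx":0,"dy":-0.3,"dz":0.2,"yaw":0},
    {"claw":1,"dx":0,"dy":-0.2,"dz":0.2,"yaw":0}
  ]
}}

```text
time_s: 5.92
ee_pos: [454.0, 36.9, 51.1]
ee_rot: [178.8, -0.6, 74.6]
force: [-0.9, 0.5, 0.5]
gripper_width: 0.5
```

```bash
python3 -c "
from loc import *
delta(toworld((-139,0)),42,74.7)
f=grab_frame('scene');save(f,'s2')
c=f['color'][150:290,200:380];cv2.imwrite('pics/s2c.png',cv2.resize(c,None,fx=4,fy=4))"
```

```text
t 5.92 tcp [454.   36.9  51.1] rot [178.84  -0.57  74.63] tray [-142.6    6.6] F [-0.9  0.5  0.5] w 0.5 q [  3.  17. 119.   0.  43.  18.]
units dx -0.33 dy 0.18 dz 0.45 yaw -0.01
```

View pics/s2c.png

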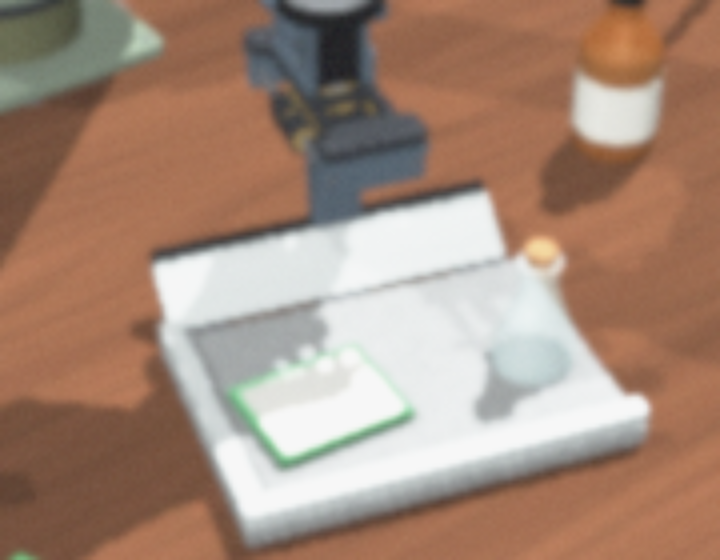

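Call:
{"method": "drive_tool", "body": {
  "moves": [
    {"claw":1,"dx":0,"dy":-0.25,"dz":0.2,"yaw":0},
    {"claw":1,"dx":0,"dy":-0.25,"dz":0.2,"yaw":0},
    {"claw":1,"dx":0,"dy":-0.15,"dz":0.25,"yaw":0}
  ]
}}

```text
time_s: 6.35
ee_pos: [451.4, 38.2, 46.3]
ee_rot: [177.5, -0.6, 74.9]
force: [-3.2, -5.6, 36.8]
gripper_width: 0.2
```

Call:
{"method": "drive_tool", "body": {
  "moves": [
    {"claw":1,"dx":0,"dy":-0.1,"dz":0.25,"yaw":0},
    {"claw":1,"dx":0,"dy":0,"dz":0.25,"yaw":0}
  ]
}}

```text
time_s: 6.6
ee_pos: [456.5, 38.1, 43.4]
ee_rot: [176.6, -0.8, 75.0]
force: [1.6, -0.9, 3.0]
gripper_width: 0.5
```

```bash
python3 -c "
from loc import *
delta(toworld((-139,0)),42,74.7)
f=grab_frame('scene');save(f,'s3')
c=f['color'][150:290,200:380];cv2.imwrite('pics/s3c.png',cv2.resize(c,None,fx=4,fy=4))"
```

```text
t 6.6 tcp [456.5  38.1  43.4] rot [176.59  -0.83  74.99] tray [-140.5    8.5] F [ 1.6 -0.9  3. ] w 0.5 q [  4.  17. 121.  -0.  39.  19.]
units dx -0.42 dy 0.07 dz 0.07 yaw 0.03
```

View pics/s3c.png

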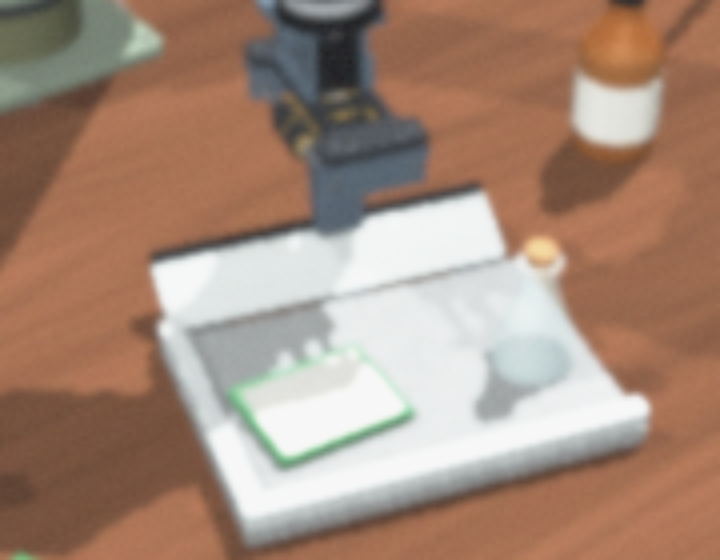

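```bash
python3 -c "
from loc import *
f=grab_frame('scene')
for th in (.8,.9,1.0):
  for y in (-130,130):
    for off in (7,-7):
      x=-108-62*np.sin(th)+off*np.cos(th); z=10+62*np.cos(th)+off*np.sin(th)
      print(th,y,off,((np.array(proj(f,[*toworld((x,y)),z]))-[200,150])*4).round(0))"
```

```text
0.8 -130 7 [150. 246.]
0.8 -130 -7 [147. 250.]
0.8 130 7 [482. 174.]
0.8 130 -7 [477. 178.]
0.9 -130 7 [148. 247.]
0.9 -130 -7 [146. 252.]
0.9 130 7 [480. 175.]
0.9 130 -7 [474. 181.]
1.0 -130 7 [147. 249.]
1.0 -130 -7 [145. 256.]
1.0 130 7 [477. 177.]
1.0 130 -7 [473. 185.]
```

Call:
{"method": "drive_tool", "body": {
  "moves": [
    {"claw":1,"dx":0,"dy":0.3,"dz":-1,"yaw":0},
    {"claw":1,"dx":0,"dy":0,"dz":-1,"yaw":0},
    {"claw":1,"dx":-0.3,"dy":0,"dz":-1,"yaw":0},
    {"claw":1,"dx":-1,"dy":0,"dz":-1,"yaw":0},
    {"claw":1,"dx":-1,"dy":0,"dz":-1,"yaw":0}
  ]
}}

```text
time_s: 7.32
ee_pos: [443.0, -7.8, 142.1]
ee_rot: [176.9, -0.8, 75.1]
force: [0.2, 0.1, 0.1]
gripper_width: 0.5
```

Call:
{"method": "drive_tool", "body": {
  "moves": [
    {"claw":1,"dx":-1,"dy":0,"dz":-0.5,"yaw":0},
    {"claw":-1,"dx":-1,"dy":0.2,"dz":-0.5,"yaw":0},
    {"claw":-1,"dx":-1,"dy":0.2,"dz":0,"yaw":0},
    {"claw":-1,"dx":-1,"dy":0.3,"dz":0,"yaw":0},
    {"claw":-1,"dx":-1,"dy":0.3,"dz":0,"yaw":0}
  ]
}}

```text
time_s: 7.95
ee_pos: [433.9, -112.2, 162.1]
ee_rot: [177.0, -0.8, 75.1]
force: [0.4, 0.4, -0.0]
gripper_width: 37.9
```

Call:
{"method": "drive_tool", "body": {
  "moves": [
    {"claw":-1,"dx":-1,"dy":0.3,"dz":0,"yaw":-0.3},
    {"claw":-1,"dx":-1,"dy":0.3,"dz":0,"yaw":-0.3},
    {"claw":-1,"dx":-1,"dy":0.3,"dz":0,"yaw":-0.2},
    {"claw":-1,"dx":-1,"dy":0.3,"dz":0,"yaw":0},
    {"claw":-1,"dx":-1,"dy":0.3,"dz":0,"yaw":0}
  ]
}}

```text
time_s: 8.57
ee_pos: [443.2, -218.4, 159.8]
ee_rot: [177.2, -0.6, 82.1]
force: [0.2, 0.4, -1.3]
gripper_width: 87.3
```

```bash
python3 -c "
from loc import *
delta((457,-325.5),60,82)
f=grab_frame('top')
cv2.imwrite('pics/t2c.png',cv2.resize(f['color'][105:255,215:440],None,fx=3.5,fy=3.5))
print(plate(f,(280,145,340,200)))"
```

```text
t 8.57 tcp [ 443.2 -218.4  159.8] rot [177.21  -0.57  82.08] tray [ -85.6 -242.5] F [ 0.2  0.4 -1.3] w 87.3 q [-29.  12. 107.   2.  59. -22.]
units dx -5.21 dy 1.42 dz 4.99 yaw 0.01
(array([581.05383301, -63.91156769]), (100.55294799804688, 80.64485931396484), 84.07011413574219, array([  6.55486138, -57.10589683]), 9.370114135742199)
```

View pics/t2c.png

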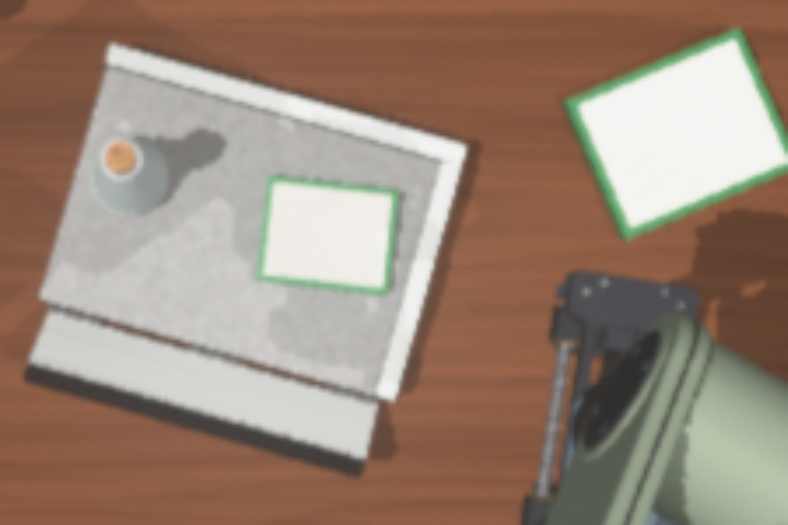

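```bash
python3 -c "
from loc import *
f=grab_frame('top')
for u,v in [(360,475),(25,380)]:
  for z in (38,44,50): print(totray(onz(f,(u+.5)/3.5-.5+215,(v+.5)/3.5-.5+105,z)).round(1))
for th in (.85,1.0): print(th,-108-62*np.sin(th)-7*np.cos(th),10+62*np.cos(th)-7*np.sin(th))"
```

```text
[-161.3 -128.4]
[-161.2 -127.9]
[-161.1 -127.3]
[-161.9  129.8]
[-161.8  129. ]
[-161.8  128.1]
0.85 -159.19926713989304 45.65999220888685
1.0 -163.95331719916658 37.60844607016939
```

Call:
{"method": "drive_tool", "body": {
  "moves": [
    {"claw":-1,"dx":-1,"dy":0.28,"dz":0.3,"yaw":0},
    {"claw":-1,"dx":-1,"dy":0.28,"dz":0.3,"yaw":0},
    {"claw":-1,"dx":-1,"dy":0.28,"dz":0,"yaw":0},
    {"claw":-1,"dx":-1,"dy":0.28,"dz":0,"yaw":0},
    {"claw":-1,"dx":-1,"dy":0.28,"dz":0,"yaw":0}
  ]
}}

```text
time_s: 9.3
ee_pos: [458.3, -327.1, 146.4]
ee_rot: [177.3, -0.6, 82.1]
force: [0.6, 0.1, -1.0]
gripper_width: 91.3
```

```bash
python3 -c "
from loc import *
delta((457,-325.5),60,82)
f=grab_frame('scene')
cv2.imwrite('pics/s4c.png',cv2.resize(f['color'][180:290,110:230],None,fx=5,fy=5))
f=grab_frame('wrist');save(f,'w4')"
```

```text
t 9.3 tcp [ 458.3 -327.1  146.4] rot [177.27  -0.59  82.07] tray [ -42.4 -343.3] F [ 0.6  0.1 -1. ] w 91.3 q [-38.  19.  99.   2.  60. -31.]
units dx 0.07 dy -0.08 dz 4.32 yaw 0.01
```

View pics/s4c.png

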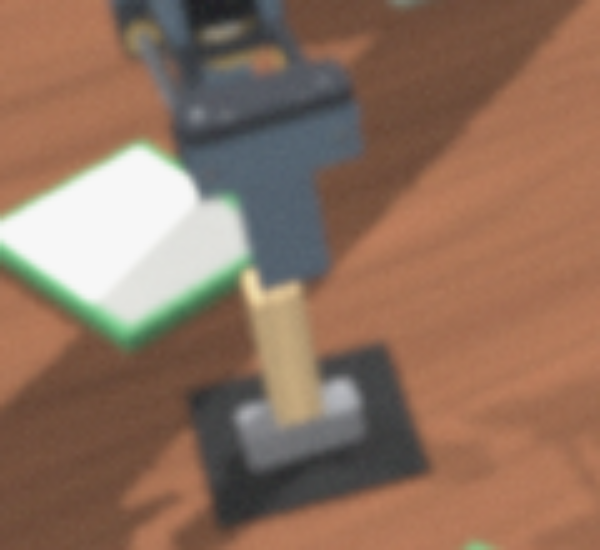

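View pics/w4.png

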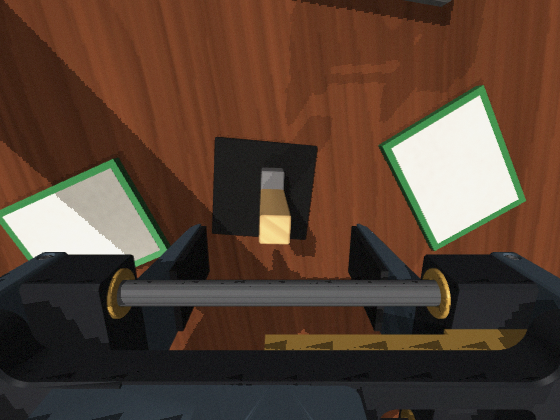

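Call:
{"method": "drive_tool", "body": {
  "moves": [
    {"claw":-1,"dx":0.05,"dy":0,"dz":1,"yaw":0},
    {"claw":-1,"dx":0,"dy":0,"dz":1,"yaw":0},
    {"claw":-1,"dx":0,"dy":0,"dz":1,"yaw":0},
    {"claw":-1,"dx":0,"dy":0,"dz":1,"yaw":0},
    {"claw":-1,"dx":0,"dy":0,"dz":0.2,"yaw":0}
  ]
}}

```text
time_s: 10.02
ee_pos: [463.3, -326.1, 61.6]
ee_rot: [177.1, -0.6, 81.9]
force: [0.5, -0.7, 0.1]
gripper_width: 91.1
```

```bash
python3 -c "
from loc import *
delta((457,-325.5),60,82)
f=grab_frame('scene')
cv2.imwrite('pics/s5c.png',cv2.resize(f['color'][180:290,110:230],None,fx=5,fy=5))
"
```

```text
t 10.03 tcp [ 463.3 -326.1   61.6] rot [177.15  -0.61  81.92] tray [ -37.8 -341. ] F [ 0.5 -0.7  0.1] w 91.1 q [-37.  24. 105.   3.  49. -31.]
units dx -0.02 dy -0.32 dz 0.08 yaw -0.01
```

View pics/s5c.png

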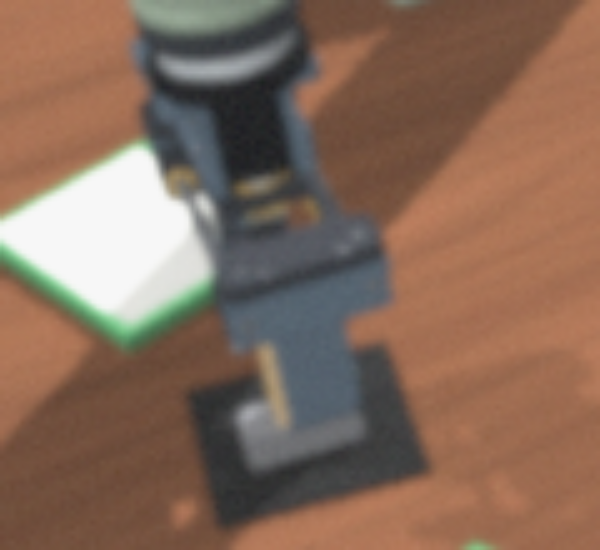

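Call:
{"method": "drive_tool", "body": {
  "moves": [
    {"claw":-1,"dx":0,"dy":-0.25,"dz":0,"yaw":0},
    {"claw":1,"dx":0,"dy":0,"dz":0,"yaw":0},
    {"claw":1,"dx":0,"dy":0,"dz":0,"yaw":0},
    {"claw":1,"dx":0,"dy":0,"dz":0,"yaw":0},
    {"claw":1,"dx":0,"dy":0,"dz":0,"yaw":0}
  ],
  "grip_force": 35
}}

```text
time_s: 10.7
ee_pos: [459.5, -326.4, 64.4]
ee_rot: [176.9, -0.5, 81.9]
force: [-0.7, -0.6, -0.4]
gripper_width: 54.2
```

Call:
{"method": "drive_tool", "body": {
  "moves": [
    {"claw":1,"dx":0,"dy":0,"dz":0,"yaw":0},
    {"claw":1,"dx":0,"dy":0,"dz":0,"yaw":0}
  ]
}}

```text
time_s: 10.95
ee_pos: [459.6, -326.4, 64.5]
ee_rot: [176.8, -0.5, 81.9]
force: [-0.2, 0.3, -0.0]
gripper_width: 33.9
```

```bash
python3 -c "
from loc import *
delta(toworld((-75,-55)),75,74.7)
f=grab_frame('scene')
cv2.imwrite('pics/s6c.png',cv2.resize(f['color'][180:290,110:230],None,fx=5,fy=5))
"
```

```text
t 10.95 tcp [ 459.6 -326.4   64.5] rot [176.85  -0.46  81.92] tray [ -41.3 -342.4] F [-0.2  0.3 -0. ] w 33.9 q [-38.  24. 105.   3.  49. -31.]
units dx 14.47 dy 0.13 dz -0.53 yaw 0.84
```

View pics/s6c.png

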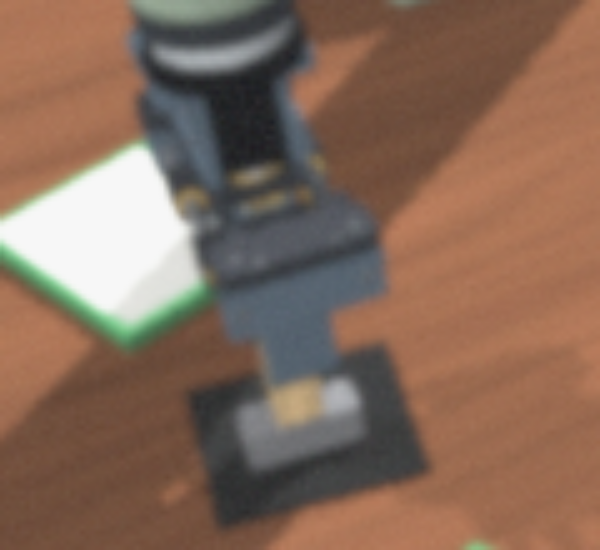

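Still closing.

Call:
{"method": "drive_tool", "body": {
  "moves": [
    {"claw":1,"dx":0,"dy":0,"dz":0,"yaw":0},
    {"claw":1,"dx":0,"dy":0,"dz":0,"yaw":0},
    {"claw":1,"dx":0,"dy":0,"dz":0,"yaw":0}
  ]
}}

```text
time_s: 11.38
ee_pos: [459.3, -326.3, 64.4]
ee_rot: [176.9, -0.5, 81.9]
force: [-0.3, 0.3, 0.1]
gripper_width: 23.6
```

Call:
{"method": "drive_tool", "body": {
  "moves": [
    {"claw":1,"dx":0,"dy":0,"dz":-1,"yaw":0},
    {"claw":1,"dx":0,"dy":0,"dz":-1,"yaw":0},
    {"claw":1,"dx":0.5,"dy":-0.2,"dz":-0.8,"yaw":0.4},
    {"claw":1,"dx":1,"dy":-0.2,"dz":0,"yaw":0.44},
    {"claw":1,"dx":1,"dy":0,"dz":0,"yaw":0}
  ]
}}

```text
time_s: 12.0
ee_pos: [458.2, -275.3, 120.2]
ee_rot: [177.1, -1.0, 74.3]
force: [1.3, 0.0, -2.1]
gripper_width: 23.9
```

Call:
{"method": "drive_tool", "body": {
  "moves": [
    {"claw":1,"dx":1,"dy":-0.1,"dz":0,"yaw":0},
    {"claw":1,"dx":1,"dy":-0.1,"dz":0,"yaw":0},
    {"claw":1,"dx":1,"dy":-0.1,"dz":0,"yaw":0},
    {"claw":1,"dx":1,"dy":-0.1,"dz":0,"yaw":0},
    {"claw":1,"dx":1,"dy":-0.1,"dz":0,"yaw":0}
  ]
}}

```text
time_s: 12.62
ee_pos: [475.2, -172.4, 119.8]
ee_rot: [177.3, -1.0, 74.3]
force: [-0.7, 0.1, -1.0]
gripper_width: 23.8
```

```bash
python3 -c "
from loc import *
delta(toworld((-68,-50)),75,74.7)
f=grab_frame('wrist');save(f,'w7')"
```

```text
t 12.62 tcp [ 475.2 -172.4  119.8] rot [177.28  -1.04  74.27] tray [ -66.9 -189.7] F [-0.7  0.1 -1. ] w 23.8 q [-22.  16. 109.   2.  53.  -7.]
units dx 6.98 dy -0.11 dz 2.24 yaw -0.05
```

View pics/w7.png

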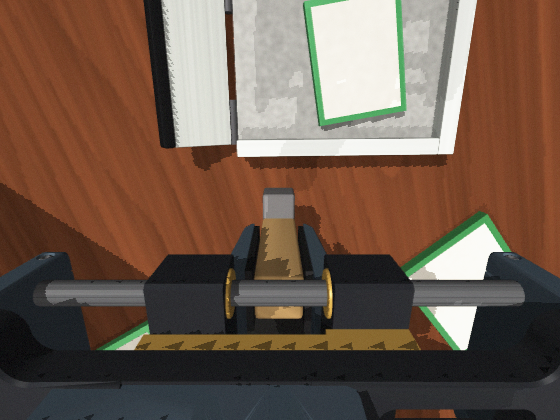

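Call:
{"method": "drive_tool", "body": {
  "moves": [
    {"claw":1,"dx":1,"dy":0,"dz":0,"yaw":0},
    {"claw":1,"dx":1,"dy":0,"dz":0,"yaw":-0.05},
    {"claw":1,"dx":1,"dy":0,"dz":0,"yaw":0},
    {"claw":1,"dx":1,"dy":0,"dz":0,"yaw":0},
    {"claw":1,"dx":1,"dy":0,"dz":0,"yaw":0}
  ]
}}

```text
time_s: 13.3
ee_pos: [501.6, -72.0, 120.3]
ee_rot: [177.4, -1.1, 74.7]
force: [0.0, 0.0, -1.5]
gripper_width: 23.7
```

Call:
{"method": "drive_tool", "body": {
  "moves": [
    {"claw":1,"dx":1,"dy":0,"dz":0,"yaw":0},
    {"claw":1,"dx":0.8,"dy":0,"dz":0,"yaw":0},
    {"claw":1,"dx":0,"dy":0,"dz":1,"yaw":0},
    {"claw":1,"dx":0,"dy":0,"dz":0.8,"yaw":0}
  ]
}}

```text
time_s: 13.8
ee_pos: [514.4, -34.9, 84.7]
ee_rot: [177.3, -1.1, 74.8]
force: [0.0, 0.1, -2.6]
gripper_width: 24.5
```

```bash
python3 -c "
from loc import *
delta(toworld((-68,-50)),75,74.7)
f=grab_frame('wrist');save(f,'w8')
f=grab_frame('scene')
cv2.imwrite('pics/s8c.png',cv2.resize(f['color'][150:290,200:380],None,fx=4,fy=4))"
```

```text
t 13.8 tcp [514.4 -34.9  84.7] rot [177.28  -1.13  74.81] tray [-65.4 -46.7] F [ 0.   0.1 -2.6] w 24.5 q [ -6.  19. 110.   1.  48.   9.]
units dx -0.17 dy -0.13 dz 0.48 yaw 0.01
```

View pics/w8.png

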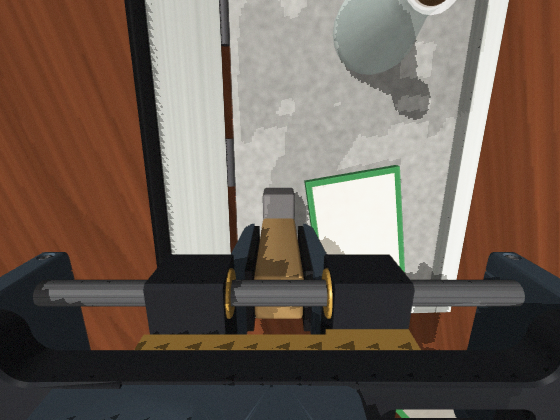

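View pics/s8c.png

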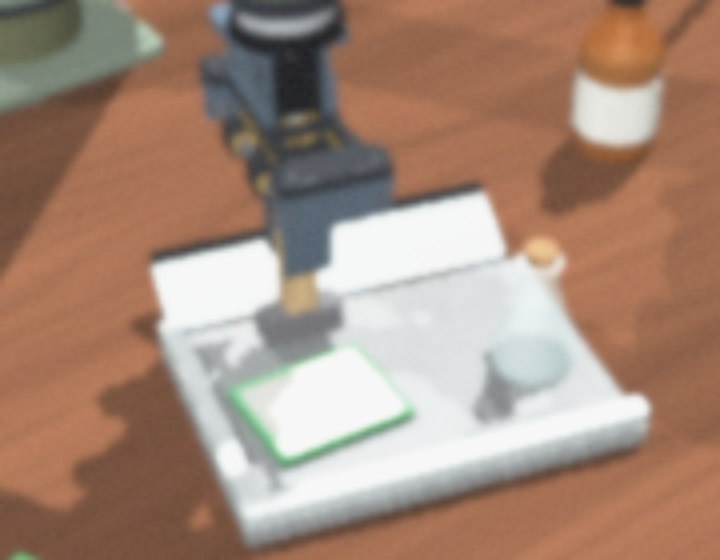

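Call:
{"method": "drive_tool", "body": {
  "moves": [
    {"claw":1,"dx":-0.15,"dy":0,"dz":0.45,"yaw":0},
    {"claw":1,"dx":0,"dy":0.3,"dz":0,"yaw":0},
    {"claw":1,"dx":0,"dy":0.3,"dz":0,"yaw":0},
    {"claw":1,"dx":0,"dy":0.3,"dz":0,"yaw":0}
  ]
}}

```text
time_s: 14.4
ee_pos: [532.0, -43.3, 76.3]
ee_rot: [177.4, -1.1, 74.8]
force: [-1.1, 0.7, -1.6]
gripper_width: 24.2
```

Call:
{"method": "drive_tool", "body": {
  "moves": [
    {"claw":1,"dx":0,"dy":0.3,"dz":0,"yaw":0},
    {"claw":1,"dx":0,"dy":0.3,"dz":0,"yaw":0},
    {"claw":1,"dx":0,"dy":0.3,"dz":0,"yaw":0},
    {"claw":1,"dx":0,"dy":0.3,"dz":0,"yaw":0}
  ]
}}

```text
time_s: 14.9
ee_pos: [556.8, -50.1, 77.7]
ee_rot: [177.4, -1.1, 74.7]
force: [-0.7, 0.4, -2.5]
gripper_width: 23.7
```

```bash
cat > look.py <<'E'
from loc import *
import sys
n=sys.argv[1]; x,y,z,w=map(float,sys.argv[2:6])
delta(toworld((x,y)),z,w)
f=grab_frame('wrist');g=grab_frame('scene')
a=cv2.resize(f['color'],None,fx=.9,fy=.9); b=cv2.resize(g['color'][190:280,225:375],None,fx=4,fy=4)
cv2.imwrite('pics/%sw.png'%n,a);cv2.imwrite('pics/%ss.png'%n,b)
E
python3 look.py 9 -7 -50 75 74.7
```

```text
t 14.9 tcp [556.8 -50.1  77.7] rot [177.39  -1.12  74.74] tray [-20.5 -50.2] F [-0.7  0.4 -2.5] w 23.7 q [ -7.  23. 105.   1.  50.   8.]
units dx 0.01 dy 0.68 dz 0.13 yaw 0.01
```

View pics/9s.png

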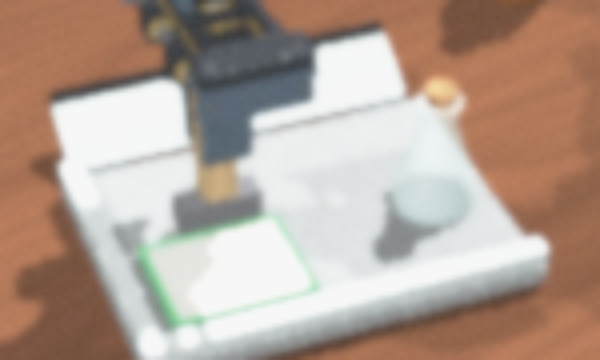

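View pics/9w.png

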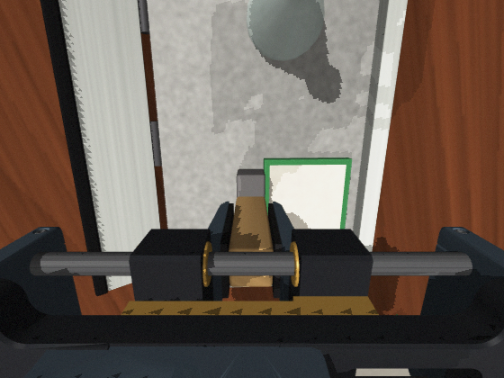

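Call:
{"method": "drive_tool", "body": {
  "moves": [
    {"claw":1,"dx":0,"dy":0.15,"dz":0.12,"yaw":0},
    {"claw":1,"dx":0,"dy":0.2,"dz":0.03,"yaw":0},
    {"claw":1,"dx":0,"dy":0.15,"dz":0.02,"yaw":0},
    {"claw":1,"dx":0,"dy":0.1,"dz":0,"yaw":0}
  ]
}}

```text
time_s: 15.5
ee_pos: [568.2, -53.1, 74.5]
ee_rot: [177.5, -1.1, 74.7]
force: [-3.5, 1.6, 0.5]
gripper_width: 24.0
```

Call:
{"method": "drive_tool", "body": {
  "moves": [
    {"claw":1,"dx":0,"dy":0.1,"dz":0,"yaw":0},
    {"claw":1,"dx":0,"dy":0.1,"dz":0,"yaw":0}
  ]
}}

```text
time_s: 15.75
ee_pos: [568.7, -53.3, 74.2]
ee_rot: [178.0, -1.1, 74.7]
force: [-5.9, 1.8, 2.4]
gripper_width: 23.9
```

Call:
{"method": "drive_tool", "body": {
  "moves": [
    {"claw":1,"dx":0,"dy":0.1,"dz":0,"yaw":0}
  ]
}}

```text
time_s: 15.88
ee_pos: [568.9, -53.4, 74.1]
ee_rot: [178.2, -1.1, 74.7]
force: [-5.3, 1.6, 1.6]
gripper_width: 23.8
```

```bash
python3 look.py 10 -7 -50 75 74.7
```

```text
t 15.88 tcp [568.9 -53.4  74.1] rot [178.25  -1.1   74.68] tray [ -7.9 -50.1] F [-5.3  1.6  1.6] w 23.8 q [ -7.  24. 103.   1.  51.   8.]
units dx 0.01 dy 0.05 dz -0.05 yaw -0.00
```

View pics/10w.png

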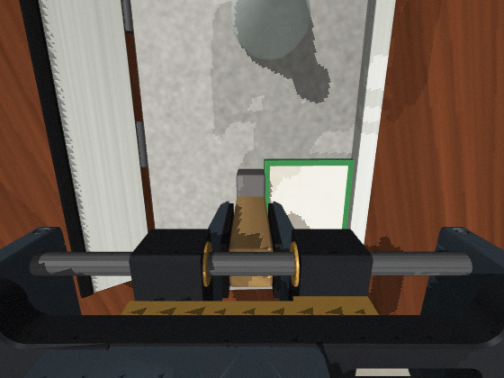

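Call:
{"method": "drive_tool", "body": {
  "moves": [
    {"claw":1,"dx":0,"dy":-0.5,"dz":-0.05,"yaw":0},
    {"claw":1,"dx":0,"dy":-0.5,"dz":-0.4,"yaw":0},
    {"claw":1,"dx":0,"dy":0,"dz":-1,"yaw":0},
    {"claw":1,"dx":0,"dy":0,"dz":-1,"yaw":1},
    {"claw":1,"dx":0,"dy":0,"dz":0,"yaw":1}
  ]
}}

```text
time_s: 16.6
ee_pos: [548.4, -48.7, 126.3]
ee_rot: [178.2, -1.8, 57.0]
force: [-0.5, 0.4, -3.0]
gripper_width: 23.8
```

Call:
{"method": "drive_tool", "body": {
  "moves": [
    {"claw":1,"dx":0,"dy":0,"dz":0,"yaw":1},
    {"claw":1,"dx":0,"dy":0,"dz":0,"yaw":1},
    {"claw":1,"dx":0,"dy":0,"dz":0,"yaw":1},
    {"claw":1,"dx":0,"dy":0,"dz":0,"yaw":1},
    {"claw":1,"dx":0,"dy":0,"dz":0,"yaw":1}
  ]
}}

```text
time_s: 17.23
ee_pos: [549.4, -48.8, 131.0]
ee_rot: [179.6, -3.2, 12.6]
force: [-0.1, -0.7, -1.9]
gripper_width: 23.6
```

Call:
{"method": "drive_tool", "body": {
  "moves": [
    {"claw":1,"dx":0,"dy":0,"dz":0,"yaw":1},
    {"claw":1,"dx":0,"dy":0,"dz":0,"yaw":1},
    {"claw":1,"dx":0,"dy":0,"dz":0,"yaw":1}
  ]
}}

```text
time_s: 17.6
ee_pos: [549.8, -48.9, 133.5]
ee_rot: [-178.9, -3.4, -14.1]
force: [0.7, -0.3, -0.8]
gripper_width: 23.9
```

```bash
python3 look.py 11 45 25 110 -15.3; python3 -c "
from loc import *
f=grab_frame('top')
cv2.imwrite('pics/t11c.png',cv2.resize(f['color'][105:230,215:360],None,fx=5,fy=5))"
```

```text
t 17.6 tcp [549.8 -48.9 133.5] rot [-178.87   -3.41  -14.05] tray [-27.5 -50.9] F [ 0.7 -0.3 -0.8] w 23.9 q [ -7.  18. 102.   1.  56.  97.]
units dx 3.71 dy -3.72 dz 1.17 yaw 0.14
```

View pics/11s.png

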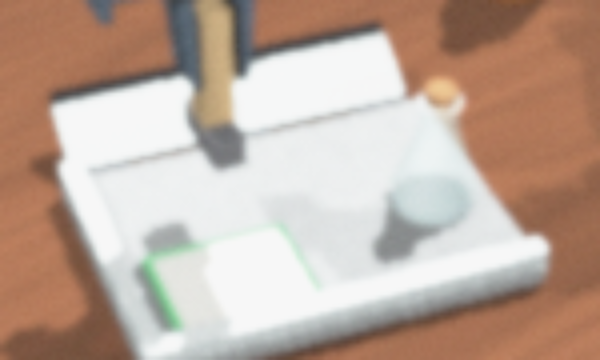

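View pics/t11c.png

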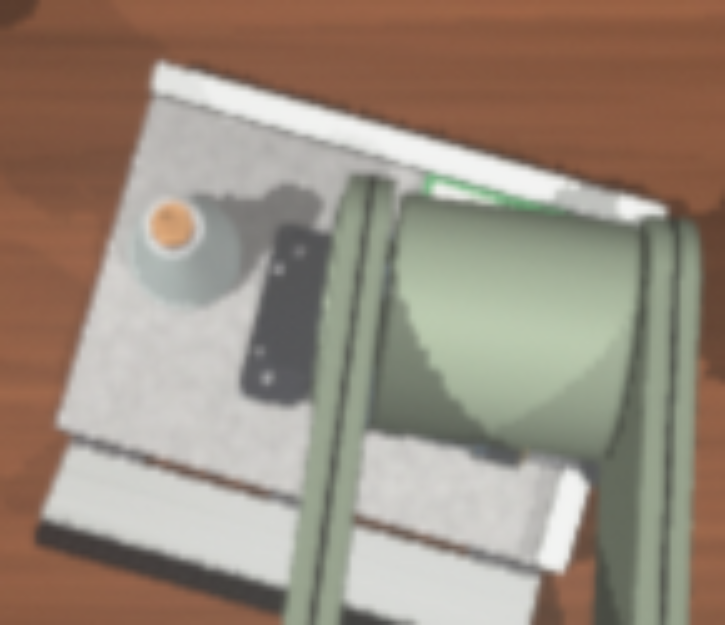

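View pics/11w.png

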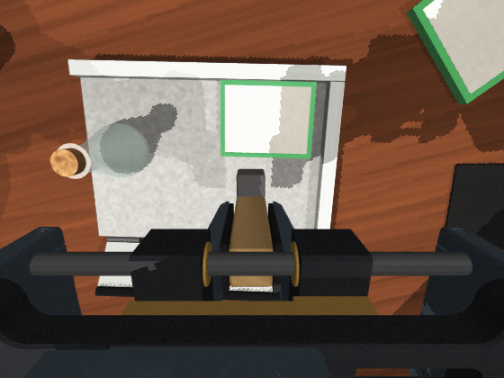

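```bash
python3 -c "
from loc import *
f=grab_frame('wrist')
print(plate(f,(235,80,362,185)))
def P(u,v,z): return totray(onz(f,u/.9,v/.9,z)).round(1)
print('back ledge inner top',P(85,78,28),P(325,80,28)); print('right inner',P(316,225,28))"
```

```text
(array([616.8505249 , -79.44277954]), (100.7647705078125, 81.01324462890625), 74.67923736572266, array([ 45.18109435, -62.64086017]), -0.02076263427733238)
back ledge inner top [ 80.7 125.2] [  85.9 -118.7]
right inner [ -69.9 -123.6]
```

Call:
{"method": "drive_tool", "body": {
  "moves": [
    {"claw":1,"dx":0.9,"dy":-0.9,"dz":0.1,"yaw":0.14},
    {"claw":1,"dx":0.9,"dy":-0.9,"dz":0.1,"yaw":0},
    {"claw":1,"dx":0.9,"dy":-0.9,"dz":0.1,"yaw":0},
    {"claw":1,"dx":0.9,"dy":-0.9,"dz":0.1,"yaw":0}
  ]
}}

```text
time_s: 18.3
ee_pos: [638.6, 3.4, 131.8]
ee_rot: [-178.9, -3.4, -14.4]
force: [-0.5, -0.1, -2.3]
gripper_width: 23.7
```

```bash
python3 look.py 12 45 22 75 -15.3
```

```text
t 18.3 tcp [638.6   3.4 131.8] rot [-178.88   -3.43  -14.43] tray [44.3 23. ] F [-0.5 -0.1 -2.3] w 23.7 q [ -1.  26.  91.   0.  60. 103.]
units dx 0.03 dy 0.05 dz 2.84 yaw 0.10
```

View pics/12s.png

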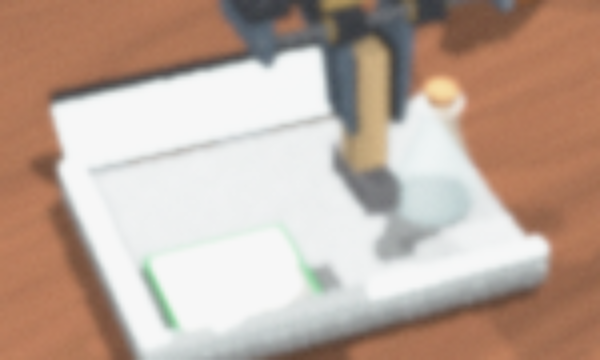

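Call:
{"method": "drive_tool", "body": {
  "moves": [
    {"claw":1,"dx":-0.15,"dy":0,"dz":1,"yaw":0.1},
    {"claw":1,"dx":-0.1,"dy":0,"dz":1,"yaw":0},
    {"claw":1,"dx":-0.1,"dy":0,"dz":0.65,"yaw":0},
    {"claw":1,"dx":0,"dy":0,"dz":0,"yaw":0}
  ]
}}

```text
time_s: 18.9
ee_pos: [634.8, 5.4, 77.3]
ee_rot: [-178.9, -3.5, -14.9]
force: [-1.0, 0.1, -2.0]
gripper_width: 23.5
```

```bash
python3 look.py 13 42 -13 76 -15.3
```

```text
t 18.9 tcp [634.8   5.4  77.3] rot [-178.86   -3.48  -14.94] tray [40.1 23.9] F [-1.   0.1 -2. ] w 23.5 q [ -1.  28.  95.   0.  53. 104.]
units dx 0.08 dy 1.85 dz 0.07 yaw 0.04
```

View pics/13s.png

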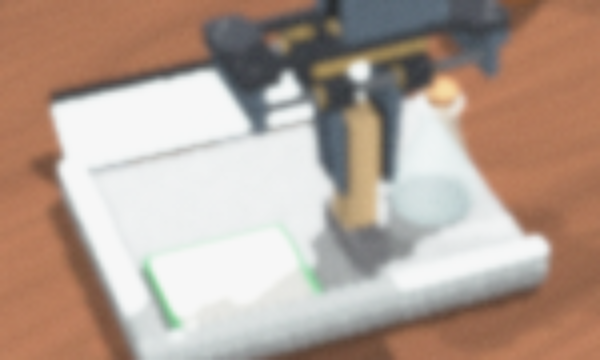

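View pics/13w.png

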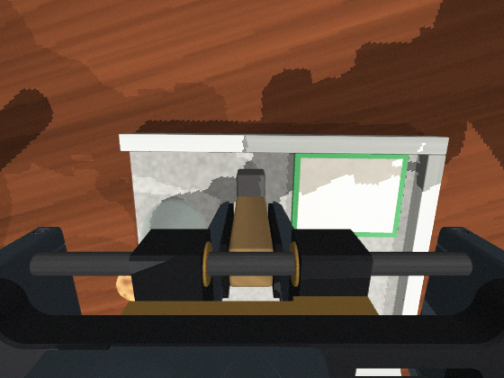

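Call:
{"method": "drive_tool", "body": {
  "moves": [
    {"claw":1,"dx":0,"dy":0.4,"dz":0.08,"yaw":0},
    {"claw":1,"dx":0,"dy":0.4,"dz":0,"yaw":0},
    {"claw":1,"dx":0,"dy":0.3,"dz":0,"yaw":0},
    {"claw":1,"dx":0,"dy":0.2,"dz":0,"yaw":0}
  ]
}}

```text
time_s: 19.5
ee_pos: [630.4, -21.9, 78.8]
ee_rot: [-178.8, -3.9, -15.0]
force: [0.1, 2.6, -2.5]
gripper_width: 24.1
```

```bash
python3 look.py 14 42 -13 76 -15.3
```

```text
t 19.5 tcp [630.4 -21.9  78.8] rot [-178.77   -3.89  -14.96] tray [43.1 -3.6] F [ 0.1  2.6 -2.5] w 24.1 q [ -3.  28.  96.   1.  52. 101.]
units dx -0.06 dy 0.47 dz 0.14 yaw 0.04
```

View pics/14w.png

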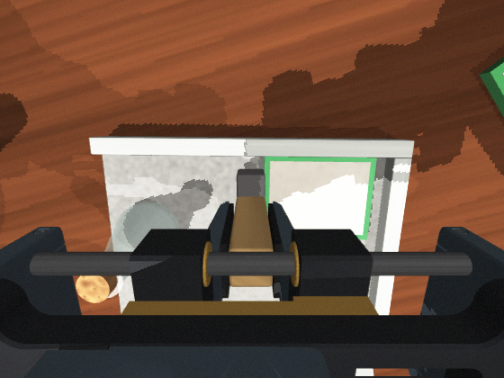

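Call:
{"method": "drive_tool", "body": {
  "moves": [
    {"claw":1,"dx":0,"dy":-0.2,"dz":0,"yaw":0},
    {"claw":1,"dx":0,"dy":-0.1,"dz":0.15,"yaw":0},
    {"claw":1,"dx":0,"dy":0,"dz":0.1,"yaw":0}
  ]
}}

```text
time_s: 19.98
ee_pos: [632.7, -15.2, 73.7]
ee_rot: [-178.8, -3.9, -14.9]
force: [-0.2, -0.4, 6.8]
gripper_width: 23.8
```

```bash
python3 look.py 15 42 -13 76 -15.3; python3 -c "
from loc import *
f=grab_frame('wrist')
print(plate(f,(293,165,422,263)))"
```

```text
t 19.98 tcp [632.7 -15.2  73.7] rot [-178.77   -3.91  -14.94] tray [43.5  3.5] F [-0.2 -0.4  6.8] w 23.8 q [ -3.  28.  96.   0.  52. 102.]
units dx -0.08 dy 0.82 dz -0.12 yaw 0.04
(array([619.11132812, -80.74700165]), (101.31890106201172, 73.37115478515625), 74.674560546875, array([ 47.70591793, -63.30229224]), -0.02543945312498863)
```

View pics/15w.png

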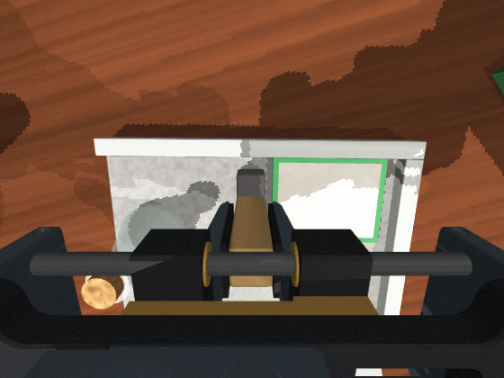

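View pics/15s.png

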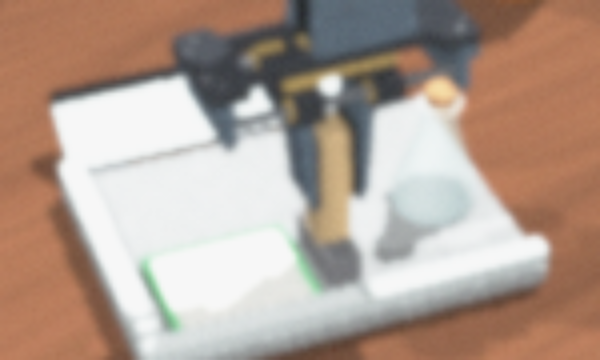

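Call:
{"method": "drive_tool", "body": {
  "moves": [
    {"claw":1,"dx":0,"dy":0.15,"dz":-0.05,"yaw":0},
    {"claw":1,"dx":0,"dy":0.2,"dz":0.02,"yaw":0},
    {"claw":1,"dx":0,"dy":0.2,"dz":0.03,"yaw":0}
  ]
}}

```text
time_s: 20.5
ee_pos: [630.0, -25.8, 73.8]
ee_rot: [-178.7, -3.9, -15.0]
force: [-0.3, 4.3, 2.7]
gripper_width: 23.9
```

```bash
python3 look.py 16 42 -13 75 -15.3; python3 -c "
from loc import *
f=grab_frame('wrist')
print(plate(f,(283,165,422,263)))"
```

```text
t 20.5 tcp [630.  -25.8  73.8] rot [-178.65   -3.93  -15.01] tray [43.7 -7.4] F [-0.3  4.3  2.7] w 23.9 q [ -4.  28.  96.   1.  52. 101.]
units dx -0.08 dy 0.28 dz -0.06 yaw 0.03
(array([618.20300293, -84.4393158 ]), (101.21379852294922, 73.21489715576172), 74.62448120117188, array([ 47.80408832, -67.10342378]), -0.07551879882811363)
```

View pics/16w.png

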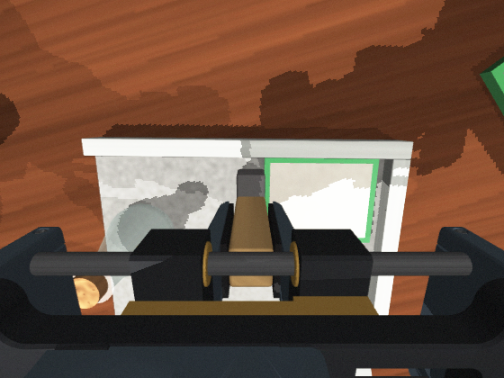

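Call:
{"method": "drive_tool", "body": {
  "moves": [
    {"claw":1,"dx":0,"dy":0.2,"dz":0,"yaw":0},
    {"claw":1,"dx":0,"dy":0.15,"dz":0,"yaw":0},
    {"claw":1,"dx":0,"dy":0.1,"dz":0,"yaw":0}
  ]
}}

```text
time_s: 21.02
ee_pos: [628.0, -33.8, 73.9]
ee_rot: [-178.5, -4.0, -15.1]
force: [0.8, 8.7, 0.6]
gripper_width: 23.8
```

Call:
{"method": "drive_tool", "body": {
  "moves": [
    {"claw":1,"dx":0,"dy":0.1,"dz":0,"yaw":0},
    {"claw":1,"dx":0,"dy":0.1,"dz":0,"yaw":0}
  ]
}}

```text
time_s: 21.28
ee_pos: [627.9, -34.3, 73.9]
ee_rot: [-178.1, -4.0, -15.3]
force: [0.9, 7.2, -0.7]
gripper_width: 24.0
```

```bash
python3 look.py 17 42 -15 75 -15.3; python3 -c "
from loc import *
f=grab_frame('wrist')
print(plate(f,(273,165,422,263)))"
```

```text
t 21.27 tcp [627.9 -34.3  73.9] rot [-178.08   -3.97  -15.31] tray [ 43.9 -16.2] F [ 0.9  7.2 -0.7] w 24.0 q [ -5.  28.  97.   1.  51. 100.]
units dx -0.10 dy -0.06 dz -0.05 yaw -0.00
(array([616.19799805, -91.70449066]), (101.23226165771484, 73.03448486328125), 74.76109313964844, array([ 47.78722984, -74.64016884]), 0.06109313964844887)
```

View pics/17w.png

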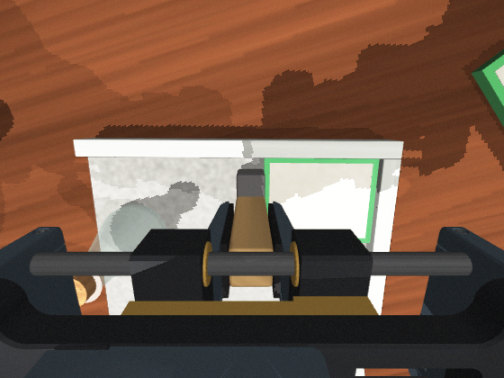

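Call:
{"method": "drive_tool", "body": {
  "moves": [
    {"claw":1,"dx":0,"dy":0,"dz":0,"yaw":0},
    {"claw":1,"dx":0,"dy":-0.5,"dz":-0.05,"yaw":0},
    {"claw":1,"dx":0,"dy":-0.5,"dz":-0.1,"yaw":0},
    {"claw":1,"dx":0,"dy":0,"dz":-1,"yaw":0},
    {"claw":1,"dx":0,"dy":0,"dz":-1,"yaw":0}
  ]
}}

```text
time_s: 22.05
ee_pos: [628.4, -15.3, 115.7]
ee_rot: [-178.4, -3.7, -15.1]
force: [0.5, 0.3, -1.1]
gripper_width: 24.0
```

Call:
{"method": "drive_tool", "body": {
  "moves": [
    {"claw":1,"dx":0,"dy":0,"dz":-1,"yaw":0},
    {"claw":1,"dx":-1,"dy":0,"dz":-0.2,"yaw":0},
    {"claw":1,"dx":-1,"dy":0,"dz":0,"yaw":0},
    {"claw":1,"dx":-1,"dy":0,"dz":0,"yaw":0},
    {"claw":1,"dx":-1,"dy":0,"dz":0,"yaw":0}
  ]
}}

```text
time_s: 22.68
ee_pos: [550.3, 5.9, 136.8]
ee_rot: [-178.6, -4.0, -15.0]
force: [-0.4, 1.0, -1.5]
gripper_width: 23.5
```

```bash
python3 look.py 18 -40 -200 120 -15.3; python3 -c "
from loc import *
delta((452,-324),65)
f=grab_frame('wrist')
save(f,'w18')"
```

```text
t 22.68 tcp [550.3   5.9 136.8] rot [-178.6    -4.02  -14.96] tray [-41.5   2.1] F [-0.4  1.  -1.5] w 23.5 q [ -1.  18. 103.   0.  55. 104.]
units dx 0.02 dy 10.11 dz 0.84 yaw 0.04
t 22.77 tcp [548.8   6.2 136.6] rot [-178.61   -3.88  -14.93] tray [-43.1   2. ] F [ 0.5  0.8 -2. ] w 23.7 q [ -1.  18. 103.   0.  55. 104.]
units dx -0.42 dy 17.20 dz 3.58
```

View pics/w18.png

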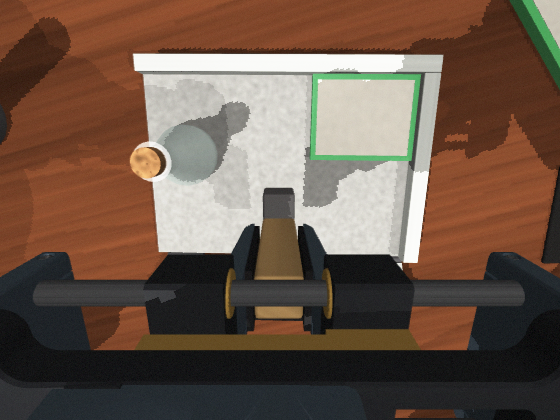

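```bash
python3 -c "
from loc import *
f=grab_frame('wrist')
print(plate(f,(300,65,428,168)))"
```

```text
(array([613.79376221, -90.88885498]), (101.49213409423828, 81.06919860839844), 74.6371078491211, array([ 45.25298205, -74.48785444]), -0.06289215087889488)
```

Call:
{"method": "drive_tool", "body": {
  "moves": [
    {"claw":1,"dx":0,"dy":1,"dz":0,"yaw":0},
    {"claw":1,"dx":0,"dy":1,"dz":0,"yaw":0},
    {"claw":1,"dx":0,"dy":1,"dz":0,"yaw":0},
    {"claw":1,"dx":0,"dy":1,"dz":0,"yaw":0},
    {"claw":1,"dx":0,"dy":1,"dz":0,"yaw":0}
  ]
}}

```text
time_s: 23.5
ee_pos: [533.1, -94.6, 135.5]
ee_rot: [-178.6, -4.5, -14.8]
force: [0.3, -0.5, -2.4]
gripper_width: 23.8
```

Call:
{"method": "drive_tool", "body": {
  "moves": [
    {"claw":1,"dx":0,"dy":1,"dz":0,"yaw":0},
    {"claw":1,"dx":0,"dy":1,"dz":0,"yaw":0},
    {"claw":1,"dx":0,"dy":1,"dz":0,"yaw":0},
    {"claw":1,"dx":0,"dy":1,"dz":0,"yaw":0},
    {"claw":1,"dx":0,"dy":1,"dz":0,"yaw":0}
  ]
}}

```text
time_s: 24.12
ee_pos: [513.5, -198.4, 133.9]
ee_rot: [-178.8, -4.9, -14.8]
force: [0.3, -0.3, -1.1]
gripper_width: 24.0
```

Call:
{"method": "drive_tool", "body": {
  "moves": [
    {"claw":1,"dx":0,"dy":1,"dz":0,"yaw":0},
    {"claw":1,"dx":0,"dy":1,"dz":0,"yaw":0},
    {"claw":1,"dx":0,"dy":1,"dz":0,"yaw":0},
    {"claw":1,"dx":0,"dy":1,"dz":0,"yaw":0},
    {"claw":1,"dx":0,"dy":1,"dz":0,"yaw":0}
  ]
}}

```text
time_s: 24.75
ee_pos: [492.8, -303.5, 132.3]
ee_rot: [-179.0, -5.3, -14.8]
force: [-0.2, -0.8, -1.7]
gripper_width: 24.0
```

```bash
python3 -c "
from loc import *
delta((446,-324),65)
f=grab_frame('top')
print(plate(f,(285,135,340,195)))
cv2.imwrite('pics/t19.png',cv2.resize(f['color'][105:255,215:440],None,fx=3.5,fy=3.5))"
```

```text
t 24.75 tcp [ 492.8 -303.5  132.3] rot [-178.99   -5.27  -14.79] tray [ -15.4 -311.5] F [-0.2 -0.8 -1.7] w 24.0 q [-34.  20. 100.   3.  55.  69.]
units dx -2.00 dy 1.59 dz 3.36 
(array([612.88165283, -90.30804443]), (99.88323974609375, 80.2061996459961), 74.56538391113281, array([ 44.21993994, -74.1683104 ]), -0.13461608886717613)
```

View pics/t19.png

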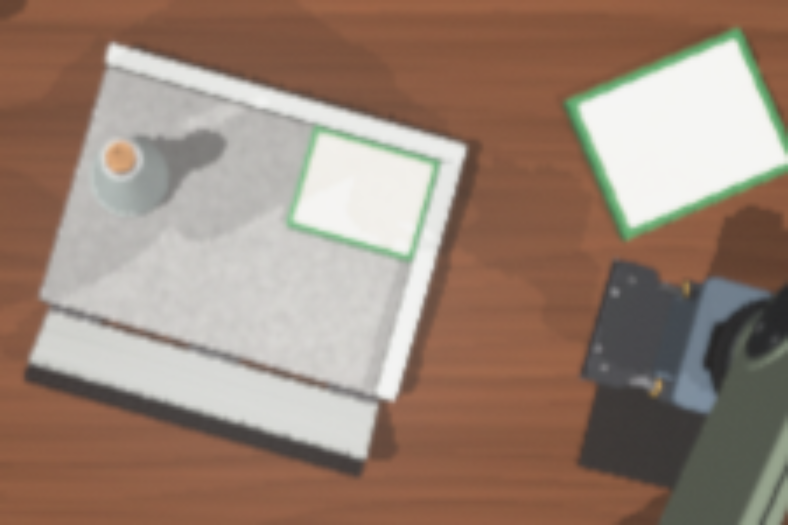

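Call:
{"method": "drive_tool", "body": {
  "moves": [
    {"claw":1,"dx":-0.9,"dy":0.5,"dz":0.2,"yaw":0},
    {"claw":1,"dx":-0.9,"dy":0.5,"dz":0.4,"yaw":0},
    {"claw":1,"dx":-0.6,"dy":0.5,"dz":0.8,"yaw":0},
    {"claw":1,"dx":-0.1,"dy":0,"dz":0.8,"yaw":0},
    {"claw":1,"dx":-0.1,"dy":0,"dz":0.6,"yaw":0}
  ]
}}

```text
time_s: 25.42
ee_pos: [434.1, -323.3, 68.9]
ee_rot: [-179.2, -5.2, -14.8]
force: [0.7, -1.1, -1.7]
gripper_width: 24.2
```

```bash
python3 -c "
from loc import *
delta((443,-321.5),67)
f=grab_frame('scene')
cv2.imwrite('pics/s20c.png',cv2.resize(f['color'][180:290,110:230],None,fx=5,fy=5))"
```

```text
t 25.43 tcp [ 434.1 -323.3   68.9] rot [-179.15   -5.21  -14.83] tray [ -66.7 -346.1] F [ 0.7 -1.1 -1.7] w 24.2 q [-40.  21. 109.   4.  45.  62.]
units dx 0.40 dy -0.20 dz 0.09
```

View pics/s20c.png

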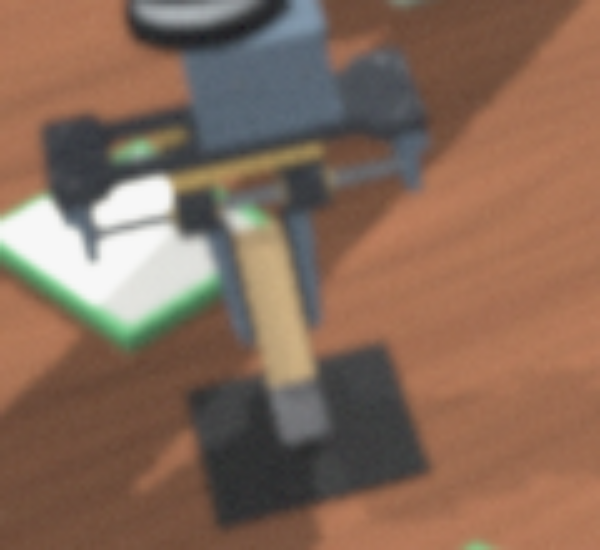

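Call:
{"method": "drive_tool", "body": {
  "moves": [
    {"claw":1,"dx":0.4,"dy":-0.15,"dz":0,"yaw":0},
    {"claw":1,"dx":0,"dy":0,"dz":0.1,"yaw":0},
    {"claw":1,"dx":0,"dy":0,"dz":0.1,"yaw":0}
  ]
}}

```text
time_s: 25.85
ee_pos: [443.2, -321.7, 65.9]
ee_rot: [-179.1, -5.1, -14.7]
force: [-4.2, 2.2, 15.5]
gripper_width: 23.9
```

Call:
{"method": "drive_tool", "body": {
  "moves": [
    {"claw":1,"dx":0,"dy":0,"dz":0.1,"yaw":0},
    {"claw":1,"dx":0,"dy":0,"dz":0.1,"yaw":0}
  ]
}}

```text
time_s: 26.1
ee_pos: [443.3, -321.6, 66.0]
ee_rot: [-179.2, -5.1, -14.6]
force: [-4.6, 1.5, 12.4]
gripper_width: 24.0
```

Call:
{"method": "drive_tool", "body": {
  "moves": [
    {"claw":1,"dx":0,"dy":0,"dz":0.05,"yaw":0},
    {"claw":1,"dx":0,"dy":0,"dz":0.1,"yaw":0},
    {"claw":1,"dx":0,"dy":0,"dz":0.1,"yaw":0}
  ],
  "grip_force": 3
}}

```text
time_s: 26.48
ee_pos: [446.8, -322.5, 63.6]
ee_rot: [-179.3, -5.5, -14.6]
force: [2.2, 1.7, 3.9]
gripper_width: 23.9
```

```bash
python3 -c "
from loc import *
delta((443,-321.5),64)
f=grab_frame('scene')
cv2.imwrite('pics/s21c.png',cv2.resize(f['color'][180:290,110:230],None,fx=5,fy=5))"
```

```text
t 26.48 tcp [ 446.8 -322.5   63.6] rot [-179.27   -5.51  -14.63] tray [ -54.7 -342. ] F [2.2 1.7 3.9] w 23.9 q [-39.  22. 109.   4.  45.  63.]
units dx -0.19 dy -0.00 dz -0.02
```

View pics/s21c.png

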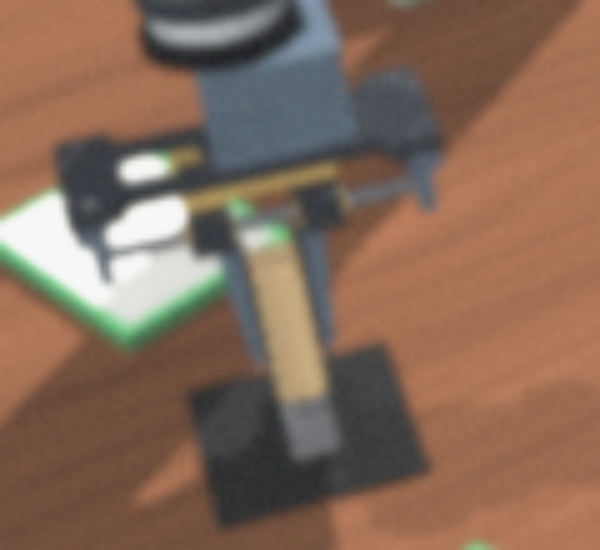

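Call:
{"method": "drive_tool", "body": {
  "moves": [
    {"claw":-1,"dx":0,"dy":0,"dz":0,"yaw":0},
    {"claw":-1,"dx":0,"dy":0,"dz":0,"yaw":0},
    {"claw":-1,"dx":0,"dy":0,"dz":0,"yaw":0},
    {"claw":-1,"dx":0,"dy":0,"dz":0,"yaw":0},
    {"claw":-1,"dx":0,"dy":0,"dz":0,"yaw":0}
  ]
}}

```text
time_s: 27.15
ee_pos: [444.8, -322.1, 61.4]
ee_rot: [-179.2, -5.2, -14.6]
force: [-0.1, -0.1, -0.5]
gripper_width: 70.9
```

```bash
python3 -c "
from loc import *
delta((443,-321.5),64)
f=grab_frame('scene')
cv2.imwrite('pics/s22c.png',cv2.resize(f['color'][180:290,110:230],None,fx=5,fy=5))"
```

```text
t 27.15 tcp [ 444.8 -322.1   61.4] rot [-179.24   -5.21  -14.57] tray [ -56.8 -342.1] F [-0.1 -0.1 -0.5] w 70.9 q [-39.  22. 109.   4.  45.  63.]
units dx -0.09 dy -0.00 dz -0.13
```

View pics/s22c.png

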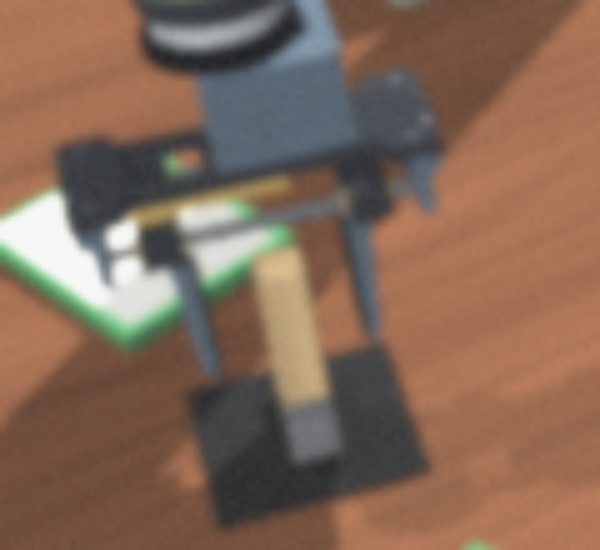

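Call:
{"method": "drive_tool", "body": {
  "moves": [
    {"claw":-1,"dx":0,"dy":0,"dz":-0.6,"yaw":0},
    {"claw":-1,"dx":0,"dy":0,"dz":-1,"yaw":0},
    {"claw":-1,"dx":0,"dy":0,"dz":-1,"yaw":0},
    {"claw":-1,"dx":0,"dy":0,"dz":-1,"yaw":0},
    {"claw":-1,"dx":0,"dy":0,"dz":-1,"yaw":0}
  ]
}}

```text
time_s: 27.82
ee_pos: [435.7, -320.9, 157.7]
ee_rot: [-179.2, -5.2, -14.6]
force: [-0.2, 0.2, 0.5]
gripper_width: 91.5
```

Call:
{"method": "drive_tool", "body": {
  "moves": [
    {"claw":1,"dx":-1,"dy":0,"dz":-1,"yaw":0},
    {"claw":1,"dx":-1,"dy":-1,"dz":0,"yaw":0},
    {"claw":1,"dx":-1,"dy":-1,"dz":0,"yaw":0},
    {"claw":1,"dx":-1,"dy":-1,"dz":0,"yaw":0},
    {"claw":1,"dx":0,"dy":-1,"dz":0,"yaw":0}
  ]
}}

```text
time_s: 28.45
ee_pos: [376.0, -223.1, 178.2]
ee_rot: [-179.5, -5.8, -14.7]
force: [0.0, -0.3, 0.9]
gripper_width: 43.9
```

```bash
python3 -c "
from loc import *
delta(toworld((-195,0)),28,-15.3)
f=grab_frame('scene')
cv2.imwrite('pics/s23c.png',cv2.resize(f['color'][170:290,110:270],None,fx=5,fy=5))
f=grab_frame('top')
cv2.imwrite('pics/t23c.png',cv2.resize(f['color'][190:255,370:440],None,fx=8,fy=8))"
```

```text
t 28.45 tcp [ 376.  -223.1  178.2] rot [-179.53   -5.78  -14.69] tray [-149.2 -264.7] F [ 0.  -0.3  0.9] w 43.9 q [-34.   5. 113.   3.  57.  69.]
units dx -2.15 dy -13.26 dz 7.51 yaw 0.07
```

View pics/s23c.png

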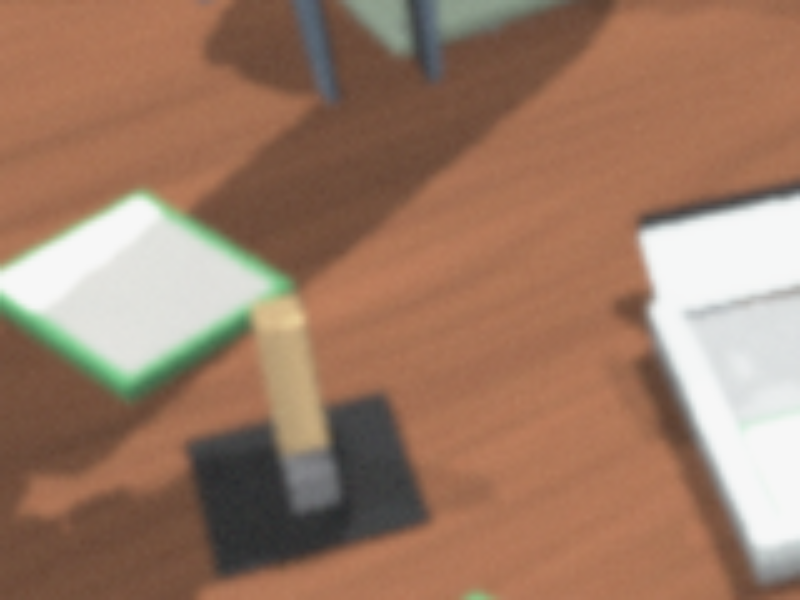

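View pics/t23c.png

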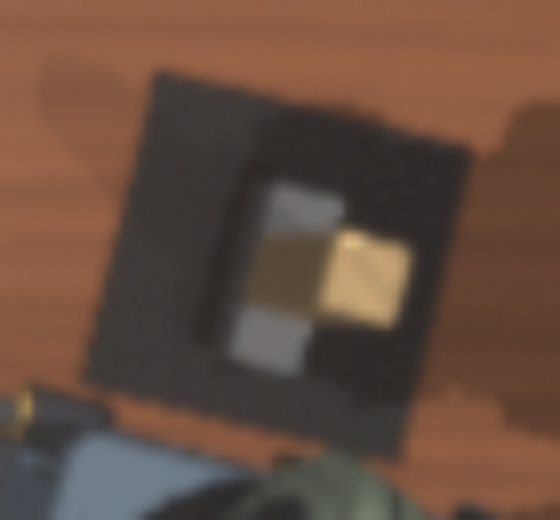

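Call:
{"method": "drive_tool", "body": {
  "moves": [
    {"claw":1,"dx":-0.6,"dy":-1,"dz":0.2,"yaw":0.07},
    {"claw":1,"dx":-0.6,"dy":-1,"dz":0.2,"yaw":0},
    {"claw":1,"dx":-0.6,"dy":-1,"dz":0.2,"yaw":0},
    {"claw":1,"dx":-0.6,"dy":-1,"dz":0.2,"yaw":0},
    {"claw":1,"dx":-0.6,"dy":-1,"dz":0.2,"yaw":0}
  ]
}}

```text
time_s: 29.18
ee_pos: [349.6, -113.0, 155.9]
ee_rot: [-179.7, -6.3, -15.3]
force: [0.6, 0.5, 0.3]
gripper_width: 0.4
```

Call:
{"method": "drive_tool", "body": {
  "moves": [
    {"claw":1,"dx":0,"dy":-1,"dz":0.2,"yaw":0},
    {"claw":1,"dx":0,"dy":-1,"dz":0.2,"yaw":0},
    {"claw":1,"dx":0,"dy":-1,"dz":0.2,"yaw":0},
    {"claw":1,"dx":0,"dy":-1,"dz":0.2,"yaw":0},
    {"claw":1,"dx":0,"dy":-1,"dz":0.2,"yaw":0}
  ]
}}

```text
time_s: 29.8
ee_pos: [381.2, -16.7, 139.0]
ee_rot: [-179.8, -6.7, -15.3]
force: [0.3, -1.0, -0.1]
gripper_width: 0.4
```

```bash
python3 -c "
from loc import *
delta(toworld((-195,0)),20,-15.3)
f=grab_frame('top')
def P(u,v,z): return onz(f,(u+.5)/8-.5+370,(v+.5)/8-.5+190,z).round(1)
print('grip top',P(367,278,114),'foot',P(289,279,28)); print(plate(f,(285,135,340,195)))"
```

```text
t 29.8 tcp [381.2 -16.7 139. ] rot [-179.77   -6.69  -15.29] tray [-198.7  -64.3] F [ 0.3 -1.  -0.1] w 0.4 q [ -3.   2. 123.  -2.  48. 103.]
units dx 0.18 dy -3.22 dz 5.95 yaw 0.00
grip top [ 444.4 -319.1  114. ] foot [ 444.3 -319.7   28. ]
(array([612.8729248 , -90.23527527]), (99.83255004882812, 79.87911987304688), 74.37743377685547, array([ 44.19231943, -74.10042346]), -0.3225662231445199)
```

Call:
{"method": "drive_tool", "body": {
  "moves": [
    {"claw":1,"dx":-0.2,"dy":-1,"dz":0.2,"yaw":0},
    {"claw":1,"dx":-0.2,"dy":-1,"dz":0.5,"yaw":0},
    {"claw":1,"dx":-0.2,"dy":-1,"dz":1,"yaw":0},
    {"claw":1,"dx":-0.15,"dy":-0.2,"dz":1,"yaw":0},
    {"claw":1,"dx":-0.1,"dy":0,"dz":1,"yaw":0}
  ]
}}

```text
time_s: 30.48
ee_pos: [397.0, 48.8, 65.8]
ee_rot: [-179.6, -7.3, -15.1]
force: [-0.1, 0.6, 0.2]
gripper_width: 0.6
```

```bash
python3 -c "
from loc import *
delta(toworld((-195,0)),20,-15.3)"
```

```text
t 30.48 tcp [397.   48.8  65.8] rot [-179.61   -7.3   -15.15] tray [-200.7    3. ] F [-0.1  0.6  0.2] w 0.6 q [  7.   9. 128.  -4.  36. 116.]
units dx 0.28 dy 0.15 dz 2.29 yaw 0.02
```

Call:
{"method": "drive_tool", "body": {
  "moves": [
    {"claw":1,"dx":-0.1,"dy":0,"dz":1,"yaw":0},
    {"claw":1,"dx":-0.1,"dy":0,"dz":1,"yaw":0},
    {"claw":1,"dx":0,"dy":0,"dz":0.2,"yaw":0}
  ]
}}

```text
time_s: 30.85
ee_pos: [400.7, 47.0, 20.8]
ee_rot: [-179.7, -7.4, -15.1]
force: [-0.2, -0.4, -0.5]
gripper_width: 0.3
```

```bash
python3 look.py 24 -195 0 20 -15.3
```

```text
t 30.85 tcp [400.7  47.   20.8] rot [-179.65   -7.38  -15.11] tray [-196.7    2.3] F [-0.2 -0.4 -0.5] w 0.3 q [  7.  15. 131.  -5.  27. 117.]
units dx 0.08 dy 0.11 dz 0.04 yaw 0.02
```

View pics/24s.png

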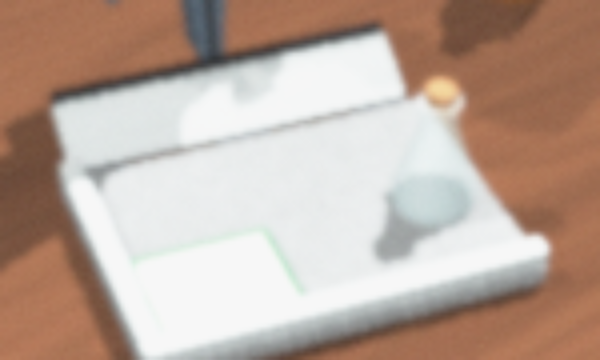

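View pics/24w.png

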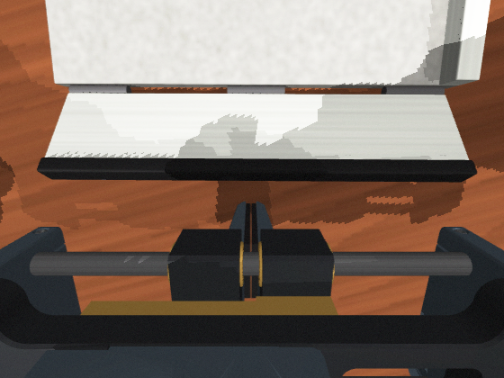

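Call:
{"method": "drive_tool", "body": {
  "moves": [
    {"claw":1,"dx":0.5,"dy":0,"dz":0,"yaw":0},
    {"claw":1,"dx":0.4,"dy":0,"dz":-0.1,"yaw":0},
    {"claw":1,"dx":0.3,"dy":0,"dz":-0.2,"yaw":0}
  ]
}}

```text
time_s: 31.32
ee_pos: [421.6, 41.4, 31.8]
ee_rot: [-179.6, -7.1, -15.3]
force: [-10.0, 8.4, 6.0]
gripper_width: 0.5
```

Call:
{"method": "drive_tool", "body": {
  "moves": [
    {"claw":1,"dx":0.4,"dy":0,"dz":-0.3,"yaw":0},
    {"claw":1,"dx":0.4,"dy":0,"dz":-0.3,"yaw":0}
  ]
}}

```text
time_s: 31.58
ee_pos: [433.0, 38.1, 46.3]
ee_rot: [-179.6, -6.7, -15.3]
force: [-1.3, 0.7, -0.7]
gripper_width: 0.4
```

```bash
python3 look.py 25 -130 0 40 -15.3
```

```text
t 31.57 tcp [433.   38.1  46.3] rot [-179.63   -6.7   -15.32] tray [-163.2    2.2] F [-1.3  0.7 -0.7] w 0.4 q [  5.  14. 125.  -4.  34. 113.]
units dx 1.66 dy 0.11 dz 0.31 yaw -0.00
```

View pics/25s.png

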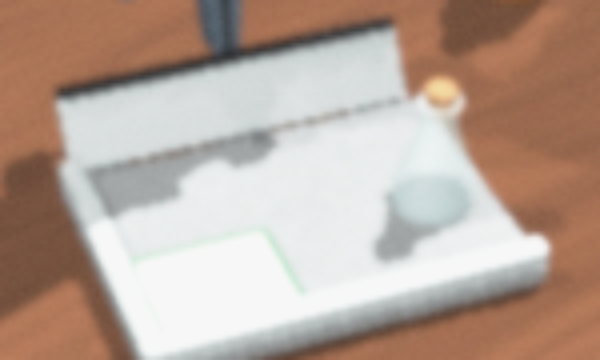

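View pics/25w.png

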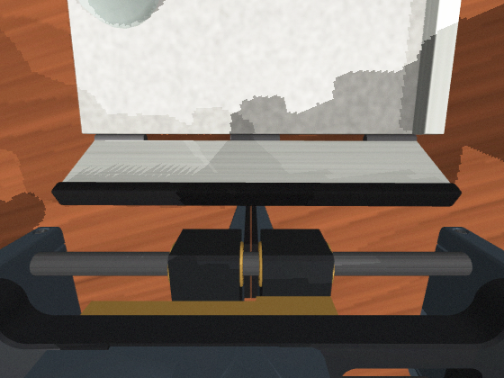

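Call:
{"method": "drive_tool", "body": {
  "moves": [
    {"claw":1,"dx":0.4,"dy":0,"dz":0.05,"yaw":0},
    {"claw":1,"dx":0.4,"dy":0,"dz":0.05,"yaw":0},
    {"claw":1,"dx":0.3,"dy":0,"dz":0.05,"yaw":0},
    {"claw":1,"dx":0.3,"dy":0,"dz":0.05,"yaw":0}
  ]
}}

```text
time_s: 32.17
ee_pos: [463.6, 29.5, 46.2]
ee_rot: [-179.6, -6.9, -15.3]
force: [-1.9, 0.3, 0.3]
gripper_width: 0.5
```

Call:
{"method": "drive_tool", "body": {
  "moves": [
    {"claw":1,"dx":0.2,"dy":0,"dz":0,"yaw":0},
    {"claw":1,"dx":0.2,"dy":0,"dz":0,"yaw":0}
  ]
}}

```text
time_s: 32.42
ee_pos: [465.1, 28.3, 45.3]
ee_rot: [-179.7, -6.0, -15.5]
force: [-12.1, 6.7, 8.2]
gripper_width: 0.4
```

Call:
{"method": "drive_tool", "body": {
  "moves": [
    {"claw":1,"dx":0.2,"dy":0,"dz":0,"yaw":0},
    {"claw":1,"dx":0.2,"dy":0,"dz":0,"yaw":0}
  ]
}}

```text
time_s: 32.67
ee_pos: [464.6, 27.6, 44.2]
ee_rot: [-179.9, -5.0, -15.6]
force: [-9.0, 5.6, 7.6]
gripper_width: 0.5
```

```bash
python3 look.py 26 -130 0 40 -15.3
```

```text
t 32.67 tcp [464.6  27.6  44.2] rot [-179.87   -4.98  -15.57] tray [-129.9    0.4] F [-9.   5.6  7.6] w 0.5 q [  3.  17. 121.  -2.  37. 110.]
units dx -0.00 dy 0.02 dz 0.21 yaw -0.03
```

View pics/26s.png

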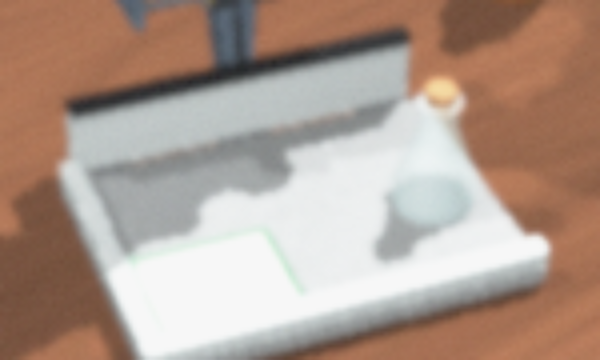

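View pics/26w.png

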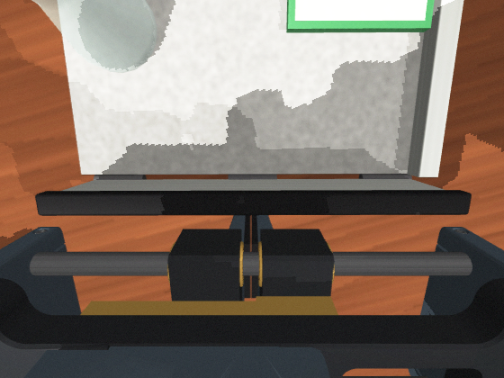

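Call:
{"method": "drive_tool", "body": {
  "moves": [
    {"claw":1,"dx":-1,"dy":0,"dz":0,"yaw":0},
    {"claw":1,"dx":-1,"dy":0,"dz":0,"yaw":0},
    {"claw":1,"dx":-0.6,"dy":0,"dz":-1,"yaw":0},
    {"claw":1,"dx":0,"dy":0,"dz":-1,"yaw":0},
    {"claw":1,"dx":0,"dy":0,"dz":-1,"yaw":0}
  ]
}}

```text
time_s: 33.4
ee_pos: [410.6, 43.0, 99.7]
ee_rot: [-179.9, -5.1, -15.5]
force: [0.8, 0.1, 0.8]
gripper_width: 0.2
```

Call:
{"method": "drive_tool", "body": {
  "moves": [
    {"claw":1,"dx":0,"dy":0,"dz":-1,"yaw":0},
    {"claw":1,"dx":0,"dy":1,"dz":-1,"yaw":0},
    {"claw":1,"dx":0,"dy":1,"dz":-1,"yaw":0},
    {"claw":1,"dx":0,"dy":1,"dz":0,"yaw":0},
    {"claw":1,"dx":0,"dy":1,"dz":0,"yaw":0}
  ]
}}

```text
time_s: 34.02
ee_pos: [389.3, -34.6, 164.3]
ee_rot: [-179.7, -5.9, -15.3]
force: [1.2, 0.7, -0.5]
gripper_width: 0.5
```

```bash
python3 -c "
from loc import *
f=grab_frame('top'); s=grab_frame('scene'); save(s,'s27')
print(plate(f,(285,135,340,195)))
cv2.imwrite('pics/t27.png',cv2.resize(f['color'][105:255,215:440],None,fx=3.5,fy=3.5))
cv2.imwrite('pics/t27f.png',cv2.resize(f['color'][105:230,215:360],None,fx=5,fy=5,interpolation=cv2.INTER_CUBIC))
for th in (0,.08,.2):
  for y in (-130,130):
    for off in (7,-7):
      x=-108-62*np.sin(th)+off*np.cos(th); z=10+62*np.cos(th)+off*np.sin(th); w=[*toworld((x,y)),z]
      print(th,y,off,'t',((np.array(proj(f,w))-[215,105])*5).round(0),'s',np.array(proj(s,w)).round(1))"
```

```text
(array([612.9017334 , -90.22386169]), (99.89411926269531, 79.96356964111328), 74.40170288085938, array([ 44.21709524, -74.0818126 ]), -0.29829711914061363)
0 -130 7 t [554. 565.] s [241.6 217.1]
0 -130 -7 t [546. 591.] s [240.2 214.2]
0 130 7 t [ 58. 423.] s [327.3 198.1]
0 130 -7 t [ 50. 450.] s [325.4 195.6]
0.08 -130 7 t [551. 574.] s [241.1 215.9]
0.08 -130 -7 t [543. 601.] s [239.7 213.4]
0.08 130 7 t [ 55. 433.] s [326.6 197.1]
0.08 130 -7 t [ 48. 459.] s [324.6 194.9]
0.2 -130 7 t [547. 589.] s [240.4 214.4]
0.2 -130 -7 t [539. 615.] s [239.1 212.4]
0.2 130 7 t [ 51. 447.] s [325.6 195.8]
0.2 130 -7 t [ 44. 473.] s [323.6 194.1]
```

View pics/t27f.png

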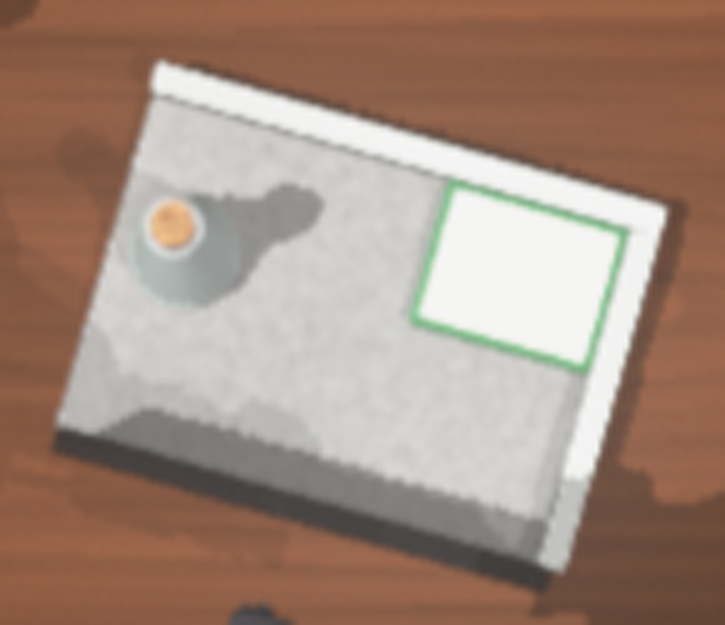

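View pics/s27.png

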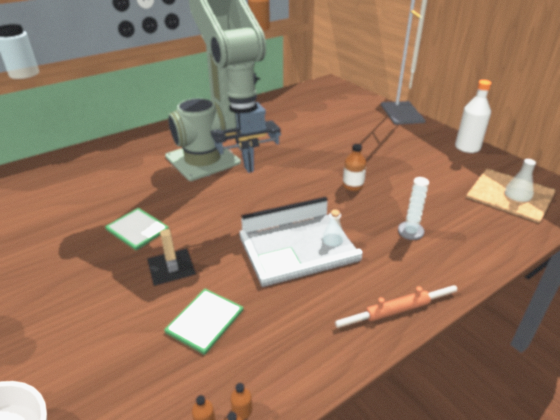

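```bash
python3 -c "
from workcell import job
print(job.job_done())"
```

```text
the job is handed in; nothing more can be done
None
```

I did the whole job and handed it in at about 34 s of the 72 s allowed. No verdict is given, so these are my own last checks.

- **Flap down:** I pressed the flap down with closed fingers until it stopped at about 37 N. The camera put it at roughly 0.9 rad, give or take 0.07, which is just above the 0.85 needed. I took the stop as proof that it was fully down.
- **Plate:** I pushed it with the pusher, first against the back ledge and then against the right one. Each push stalled at 5 to 9 N. The target is (45, -75) mm in the tray frame:

| Check | Plate centre, mm | Turn |
|---|---|---|
| Wrist camera, just after pushing | (45.3, -74.5) | -0.06° |
| Top camera, at the end | (44.2, -74.1) | -0.3° |

  The two cameras differ by about 1 mm, which is within calibration. Both readings are inside the 2.5 mm and 0.03 rad limits.
- **First try at the right ledge:** the pusher had crept too high and may have ridden onto the plate's edge. I backed off, lowered it and pushed again, and the plate then moved normally.
- **Pusher:** it stands upright on the mat, about 5 mm from the centre. The top of its grip and its foot line up to within 1 mm.
- **Flap up:** I pushed it against its shut stop at about 12 N. In the top view its rim matches an angle of 0, to within a few hundredths of a radian.
- **Flask, bottle and cylinder:** the arm kept clear of them and they look unmoved in the last pictures. I did not measure their shift.

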